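# Load the fixture pallet and confirm it at the limit switch

## Robot

A 6-joint arm with a two-finger parallel gripper is mounted at the origin on the work surface. World frame = base frame: x ahead of the robot, y to its left, z up, the work surface at z = 0. Lengths are in mm, angles in rad, forces in N, time in s.
With the tool pointing down it reaches from about 350 to 975 mm from the base axis. Payload 7.1 kg.
Tool frame: the origin (TCP) lies at the very end of the fingers, on their centre line; the grasp point (between the pads) lies 19 mm behind it; z points along the fingers, y is the direction in which the jaws open and shut (so a half turn about z gives the same grasp; the last joint's range is limited). The gripper opens to 88 mm and grips with 3 to 60 N. Pads are 20 mm wide; open, the fingers measure 115 mm over their backs; the gripper's body (75 mm by 178 mm) begins 61 mm behind the grasp point.
Start: joints at [1.303, 0.423, 1.63, -0, 1.089, -0.019], TCP at [153.869, 605.747, 222.675] pointing down, gripper open.
Joint ranges: [-3, 3], [-0.9, 2.11], [0.09, 2.58], [-1.31, 4.45], [0.11, 2.69], [-2.54, 2.54]. Speed limits (rad/s): [2.39, 2.39, 3.01, 3.14, 3.14, 3.14].

## Interface

Orientations are given as a rotation vector (axis times angle).
In Python, from workcell import readout, imaging, close_job gives the robot as it stands.
- The arm moves only by the tool carry_out, never from a script. Its argument "rows" is a list of rows, each a list of 3 entries, a list of its own where there are three numbers: the shift along the tool's x, y, z in m, then the turn, a rotation vector about the tool's x, y, z in rad, then the closure, from 0 (fully open) to 1 (shut). In form: [[[dx, dy, dz], [wx, wy, wz], hand], ...]. A call has 1 to 12 rows; each row shifts and turns the commanded pose from where the row before left it, along the tool's axes as they then stand; what a row does not reach is not made up. A row lasts 1/12 s, in which the tool goes at most 41.7 mm and 7.16 degrees, less where a joint would pass 70% of its speed; a pose out of reach is approached as far as the arm can. A call with a gripper value outside its range is refused whole. The fingers move at their own pace and stop on an object; the grip force is fixed at half the most. Time passes only in rows, so rows that do not move let the fingers close. It gives the time, the measured TCP pose, the force and the opening at its end, in the units of the state.
- readout.get_obs(): the state, without advancing time (a new reading comes with each control period).
- imaging.get_image(name): name is "side" or "top"; returns the picture (400x640x3 uint8, red, green, blue); there is no depth.
- imaging.camera_params(name): a dict with "fx", "fy", "cx", "cy" (pixels), "k1" (the pictures are not rectified: a ray, as slopes to the right and down, at radius r is drawn at 1 + k1 r^2 times it, then the intrinsics apply), "rvec" (rotation vector, rad) and "tvec" (3), from world to camera coordinates, as OpenCV has them. Camera axes: x right, y down, z forward; pixel columns grow to the right and rows downward; lengths in mm; the calibration is good to about 2 mm. A picture is of the moment at which its call begins. camera_params takes no time and is no camera call.
- close_job(): hands the job in, once; it reports no verdict.
The state is a dict: "t": time; "qpos": joint angles; "qvel": joint speeds; "joint_torque": joint torques, N m; "ee_pos": TCP position; "orientation": TCP orientation; "ft_force": force on the tool from outside, world axes, zero at the start; "moment": the same for the moment, N m; "width": finger opening in mm.
Only numpy, scipy, OpenCV 4.12 (cv2) and the standard library are available. Lean on these libraries where they do the work, as an engineer would, in place of code of your own. Each camera call takes 0.05 s, during which the arm holds its last target.

## Task

Load the machining pallet: first flip the toggle switch over to the left (load), then lay every steel rail blank on the bench flat into a pocket of its own on the pallet. When all are in, pull the push rod out of its upright holder, press the roller lever inside the clear guard with the rod's foot just until the switch clicks, hold it there for a moment without driving it on into overtravel, let it up again and stand the rod back in its holder. Last, flip the toggle back over to the right (run), with every blank still in its pocket; leave the oil bottle, the screwdriver and the steel bush alone.

Things in the scene. Friction and masses are not known exactly. Their poses are not given: they have to be found in the camera images.
- rail0: steel rail blank, one of up to four alike (3 or 4 are present): a block 120 long (its x) x 36 wide (its y) x 30 mm high with a half-round ridge 16 mm wide along its top, 38 mm high in all, 0.25 to 0.5 kg; lies flat on the bench at the start. Origin: centre of its underside, z up. It may lie either way round in any pocket
- rail1: steel rail blank, one of up to four alike (3 or 4 are present): a block 120 long (its x) x 36 wide (its y) x 30 mm high with a half-round ridge 16 mm wide along its top, 38 mm high in all, 0.25 to 0.5 kg; lies flat on the bench at the start. Origin: centre of its underside, z up. It may lie either way round in any pocket
- rail2: steel rail blank, one of up to four alike (3 or 4 are present): a block 120 long (its x) x 36 wide (its y) x 30 mm high with a half-round ridge 16 mm wide along its top, 38 mm high in all, 0.25 to 0.5 kg; lies flat on the bench at the start. Origin: centre of its underside, z up. It may lie either way round in any pocket
- rail3: steel rail blank, one of up to four alike (3 or 4 are present): a block 120 long (its x) x 36 wide (its y) x 30 mm high with a half-round ridge 16 mm wide along its top, 38 mm high in all, 0.25 to 0.5 kg; lies flat on the bench at the start. Origin: centre of its underside, z up. It may lie either way round in any pocket
- pallet: fixed aluminium plate 190 (x) x 300 (y) x 12 mm on the bench with four pockets side by side, 68 mm apart along its y, each 136 long (x) x 42 mm wide (y) inside, framed by dark ribs 8 mm wide and 5 mm high. Origin: centre of its underside
- pocket0 (a point): centre of the floor of pocket 0 (12 mm above the bench; pocket 0 is at the pallet's -y end, pocket 3 at its +y end); x along the pocket, z up. A blank lying flat in it has its origin here, within the pocket's play
- pocket1 (a point): centre of the floor of pocket 1 (12 mm above the bench; pocket 0 is at the pallet's -y end, pocket 3 at its +y end); x along the pocket, z up. A blank lying flat in it has its origin here, within the pocket's play
- pocket2 (a point): centre of the floor of pocket 2 (12 mm above the bench; pocket 0 is at the pallet's -y end, pocket 3 at its +y end); x along the pocket, z up. A blank lying flat in it has its origin here, within the pocket's play
- pocket3 (a point): centre of the floor of pocket 3 (12 mm above the bench; pocket 0 is at the pallet's -y end, pocket 3 at its +y end); x along the pocket, z up. A blank lying flat in it has its origin here, within the pocket's play
- toggle_box: fixed grey switch box 100 (x) x 90 (y) x 65 mm high with a steel toggle bat on top. Origin: centre of its underside; its y axis, the line of the bat's swing, points to the robot's left (+y) within 0.3 rad
- bat (a joint): toggle bat, rad: 0 = leaning fully left (box +y, load), 0.8 = leaning fully right (box -y, run), upright at 0.4; its weight snaps it over to whichever side of upright it is on; pushing it up to the centre takes a little under 1 N at the tip. Starts near 0.8. Its pivot lies on the box's axis 70 mm above the bench
- bat_tip (a point): tip of the toggle bat, 75 mm from its pivot; the bat is a heavy steel club 12 mm thick at the pivot and 22 mm at the tip
- guard: fixed limit switch station: base plate 150 (x) x 84 (y) mm with a clear guard, open at the top, 148 (x) x 64 (y) mm outside, 136 x 56 mm inside, walls 4 mm thick, rim 135 mm above the bench. Inside, a black switch body 85 x 32 mm, 55 mm high, with a steel lever and a white roller at the robot's end. Origin: centre of its underside; its x axis points back towards the robot
- lever (a joint): roller lever of the limit switch, rad, 0 = free, grows as the roller is pressed down, end stop at 0.3. It clicks at 0.105 (roller 9 mm down, about 4.5 N on the roller); beyond 0.235 (roller 20 mm down, about 7 N) it is in overtravel and is damaged. The spring starts at about 2.5 N, rises evenly by about 0.22 N per mm and returns the lever when let go
- roller (a point): topmost point of the white roller (24 mm diameter, 18 mm wide along the guard's y), 97 mm above the bench when free, 36 mm from the guard's centre along the guard's +x (towards the robot); moves with the lever
- holder: fixed upright grey cup on a dark base 80 x 80 x 8 mm, outside diameter 56, bore 46 mm, rim 93 mm above the bench. Origin: centre of its underside
- holder_in (a point): centre of the cup's inner floor, 12 mm above the bench
- rod: push rod standing upright in the cup: 175 mm long in all; flat black rubber foot 30 mm diameter x 12 mm, steel shank 14 mm diameter up to 95 mm, black round handle 24 mm diameter from 95 to 175 mm; about 0.18 kg. Origin: centre of the foot's underside, z up along the rod
- oil_bottle: bystander: white plastic bottle, 56 mm diameter, 140 mm high, origin at its foot; leave alone
- screwdriver: bystander: screwdriver lying on the bench; leave alone
- bush: bystander: steel bush standing on the bench, 44 mm diameter, 50 mm high, origin at its foot; leave alone
Mind the look-alikes: they are no part of the job. Leave any red look-alike of the rail2 alone. Leave any pink look-alike of the rail1 alone.

How it is judged (in metres and radians):
On the way, in this order (a step that is already met when the one before it is completed fails the run):
1. the toggle is flipped to the left (load) (value of joint bat below 0.15 rad), for 0.2 s.
2. with the toggle at load and the switch lever untouched, every blank lies flat in a pocket (((x of rail0 in the frame of pocket0 between -0.01 and 0.01 m and y of rail0 in the frame of pocket0 between -0.005 and 0.005 m and z of rail0 in the frame of pocket0 between -0.004 and 0.004 m and angle between the x axis of rail0 and the x axis of pocket0, either way round below 0.12 rad and angle between rail0's own z axis and vertical below 0.035 rad) or (x of rail0 in the frame of pocket1 between -0.01 and 0.01 m and y of rail0 in the frame of pocket1 between -0.005 and 0.005 m and z of rail0 in the frame of pocket1 between -0.004 and 0.004 m and angle between the x axis of rail0 and the x axis of pocket1, either way round below 0.12 rad and angle between rail0's own z axis and vertical below 0.035 rad) or (x of rail0 in the frame of pocket2 between -0.01 and 0.01 m and y of rail0 in the frame of pocket2 between -0.005 and 0.005 m and z of rail0 in the frame of pocket2 between -0.004 and 0.004 m and angle between the x axis of rail0 and the x axis of pocket2, either way round below 0.12 rad and angle between rail0's own z axis and vertical below 0.035 rad) or (x of rail0 in the frame of pocket3 between -0.01 and 0.01 m and y of rail0 in the frame of pocket3 between -0.005 and 0.005 m and z of rail0 in the frame of pocket3 between -0.004 and 0.004 m and angle between the x axis of rail0 and the x axis of pocket3, either way round below 0.12 rad and angle between rail0's own z axis and vertical below 0.035 rad)) and linear speed of each of rail0, rail1, rail2, rail3 below 0.03 m/s and ((x of rail1 in the frame of pocket0 between -0.01 and 0.01 m and y of rail1 in the frame of pocket0 between -0.005 and 0.005 m and z of rail1 in the frame of pocket0 between -0.004 and 0.004 m and angle between the x axis of rail1 and the x axis of pocket0, either way round below 0.12 rad and angle between rail1's own z axis and vertical below 0.035 rad) or (x of rail1 in the frame of pocket1 between -0.01 and 0.01 m and y of rail1 in the frame of pocket1 between -0.005 and 0.005 m and z of rail1 in the frame of pocket1 between -0.004 and 0.004 m and angle between the x axis of rail1 and the x axis of pocket1, either way round below 0.12 rad and angle between rail1's own z axis and vertical below 0.035 rad) or (x of rail1 in the frame of pocket2 between -0.01 and 0.01 m and y of rail1 in the frame of pocket2 between -0.005 and 0.005 m and z of rail1 in the frame of pocket2 between -0.004 and 0.004 m and angle between the x axis of rail1 and the x axis of pocket2, either way round below 0.12 rad and angle between rail1's own z axis and vertical below 0.035 rad) or (x of rail1 in the frame of pocket3 between -0.01 and 0.01 m and y of rail1 in the frame of pocket3 between -0.005 and 0.005 m and z of rail1 in the frame of pocket3 between -0.004 and 0.004 m and angle between the x axis of rail1 and the x axis of pocket3, either way round below 0.12 rad and angle between rail1's own z axis and vertical below 0.035 rad)) and ((x of rail2 in the frame of pocket0 between -0.01 and 0.01 m and y of rail2 in the frame of pocket0 between -0.005 and 0.005 m and z of rail2 in the frame of pocket0 between -0.004 and 0.004 m and angle between the x axis of rail2 and the x axis of pocket0, either way round below 0.12 rad and angle between rail2's own z axis and vertical below 0.035 rad) or (x of rail2 in the frame of pocket1 between -0.01 and 0.01 m and y of rail2 in the frame of pocket1 between -0.005 and 0.005 m and z of rail2 in the frame of pocket1 between -0.004 and 0.004 m and angle between the x axis of rail2 and the x axis of pocket1, either way round below 0.12 rad and angle between rail2's own z axis and vertical below 0.035 rad) or (x of rail2 in the frame of pocket2 between -0.01 and 0.01 m and y of rail2 in the frame of pocket2 between -0.005 and 0.005 m and z of rail2 in the frame of pocket2 between -0.004 and 0.004 m and angle between the x axis of rail2 and the x axis of pocket2, either way round below 0.12 rad and angle between rail2's own z axis and vertical below 0.035 rad) or (x of rail2 in the frame of pocket3 between -0.01 and 0.01 m and y of rail2 in the frame of pocket3 between -0.005 and 0.005 m and z of rail2 in the frame of pocket3 between -0.004 and 0.004 m and angle between the x axis of rail2 and the x axis of pocket3, either way round below 0.12 rad and angle between rail2's own z axis and vertical below 0.035 rad)) and ((x of rail3 in the frame of pocket0 between -0.01 and 0.01 m and y of rail3 in the frame of pocket0 between -0.005 and 0.005 m and z of rail3 in the frame of pocket0 between -0.004 and 0.004 m and angle between the x axis of rail3 and the x axis of pocket0, either way round below 0.12 rad and angle between rail3's own z axis and vertical below 0.035 rad) or (x of rail3 in the frame of pocket1 between -0.01 and 0.01 m and y of rail3 in the frame of pocket1 between -0.005 and 0.005 m and z of rail3 in the frame of pocket1 between -0.004 and 0.004 m and angle between the x axis of rail3 and the x axis of pocket1, either way round below 0.12 rad and angle between rail3's own z axis and vertical below 0.035 rad) or (x of rail3 in the frame of pocket2 between -0.01 and 0.01 m and y of rail3 in the frame of pocket2 between -0.005 and 0.005 m and z of rail3 in the frame of pocket2 between -0.004 and 0.004 m and angle between the x axis of rail3 and the x axis of pocket2, either way round below 0.12 rad and angle between rail3's own z axis and vertical below 0.035 rad) or (x of rail3 in the frame of pocket3 between -0.01 and 0.01 m and y of rail3 in the frame of pocket3 between -0.005 and 0.005 m and z of rail3 in the frame of pocket3 between -0.004 and 0.004 m and angle between the x axis of rail3 and the x axis of pocket3, either way round below 0.12 rad and angle between rail3's own z axis and vertical below 0.035 rad)) and value of joint bat below 0.15 rad and value of joint lever below 0.04 rad), for 0.2 s.
3. the roller is pressed with the foot of the rod past its click, short of overtravel, toggle still at load (value of joint lever between 0.105 and 0.235 rad and distance between rod and roller below 0.018 m and value of joint bat below 0.15 rad), for 0.3 s.
4. the lever is let up and the rod stands in its holder, toggle still at load (value of joint lever below 0.04 rad and value of joint bat below 0.15 rad and horizontal distance between rod and holder_in below 0.012 m and z of rod in the frame of holder_in between -0.005 and 0.006 m and angle between rod's own z axis and vertical below 0.1 rad and linear speed of rod below 0.03 m/s), for 0.2 s.
5. the toggle is flipped back to the right (run) (value of joint bat above 0.65 rad), for 0.2 s.
At the end, for the whole second after the job is handed in: Every blank present lies flat and still in a pocket (10 mm along, 5 across, 4 in height, 0.12 rad in direction); the rod stands upright on its holder's floor; lever free (under 0.04 rad); toggle at run (over 0.65 rad); each bystander within 40 mm of its start (((x of rail0 in the frame of pocket0 between -0.01 and 0.01 m and y of rail0 in the frame of pocket0 between -0.005 and 0.005 m and z of rail0 in the frame of pocket0 between -0.004 and 0.004 m and angle between the x axis of rail0 and the x axis of pocket0, either way round below 0.12 rad and angle between rail0's own z axis and vertical below 0.035 rad) or (x of rail0 in the frame of pocket1 between -0.01 and 0.01 m and y of rail0 in the frame of pocket1 between -0.005 and 0.005 m and z of rail0 in the frame of pocket1 between -0.004 and 0.004 m and angle between the x axis of rail0 and the x axis of pocket1, either way round below 0.12 rad and angle between rail0's own z axis and vertical below 0.035 rad) or (x of rail0 in the frame of pocket2 between -0.01 and 0.01 m and y of rail0 in the frame of pocket2 between -0.005 and 0.005 m and z of rail0 in the frame of pocket2 between -0.004 and 0.004 m and angle between the x axis of rail0 and the x axis of pocket2, either way round below 0.12 rad and angle between rail0's own z axis and vertical below 0.035 rad) or (x of rail0 in the frame of pocket3 between -0.01 and 0.01 m and y of rail0 in the frame of pocket3 between -0.005 and 0.005 m and z of rail0 in the frame of pocket3 between -0.004 and 0.004 m and angle between the x axis of rail0 and the x axis of pocket3, either way round below 0.12 rad and angle between rail0's own z axis and vertical below 0.035 rad)) and linear speed of each of rail0, rail1, rail2, rail3, rod below 0.03 m/s and ((x of rail1 in the frame of pocket0 between -0.01 and 0.01 m and y of rail1 in the frame of pocket0 between -0.005 and 0.005 m and z of rail1 in the frame of pocket0 between -0.004 and 0.004 m and angle between the x axis of rail1 and the x axis of pocket0, either way round below 0.12 rad and angle between rail1's own z axis and vertical below 0.035 rad) or (x of rail1 in the frame of pocket1 between -0.01 and 0.01 m and y of rail1 in the frame of pocket1 between -0.005 and 0.005 m and z of rail1 in the frame of pocket1 between -0.004 and 0.004 m and angle between the x axis of rail1 and the x axis of pocket1, either way round below 0.12 rad and angle between rail1's own z axis and vertical below 0.035 rad) or (x of rail1 in the frame of pocket2 between -0.01 and 0.01 m and y of rail1 in the frame of pocket2 between -0.005 and 0.005 m and z of rail1 in the frame of pocket2 between -0.004 and 0.004 m and angle between the x axis of rail1 and the x axis of pocket2, either way round below 0.12 rad and angle between rail1's own z axis and vertical below 0.035 rad) or (x of rail1 in the frame of pocket3 between -0.01 and 0.01 m and y of rail1 in the frame of pocket3 between -0.005 and 0.005 m and z of rail1 in the frame of pocket3 between -0.004 and 0.004 m and angle between the x axis of rail1 and the x axis of pocket3, either way round below 0.12 rad and angle between rail1's own z axis and vertical below 0.035 rad)) and ((x of rail2 in the frame of pocket0 between -0.01 and 0.01 m and y of rail2 in the frame of pocket0 between -0.005 and 0.005 m and z of rail2 in the frame of pocket0 between -0.004 and 0.004 m and angle between the x axis of rail2 and the x axis of pocket0, either way round below 0.12 rad and angle between rail2's own z axis and vertical below 0.035 rad) or (x of rail2 in the frame of pocket1 between -0.01 and 0.01 m and y of rail2 in the frame of pocket1 between -0.005 and 0.005 m and z of rail2 in the frame of pocket1 between -0.004 and 0.004 m and angle between the x axis of rail2 and the x axis of pocket1, either way round below 0.12 rad and angle between rail2's own z axis and vertical below 0.035 rad) or (x of rail2 in the frame of pocket2 between -0.01 and 0.01 m and y of rail2 in the frame of pocket2 between -0.005 and 0.005 m and z of rail2 in the frame of pocket2 between -0.004 and 0.004 m and angle between the x axis of rail2 and the x axis of pocket2, either way round below 0.12 rad and angle between rail2's own z axis and vertical below 0.035 rad) or (x of rail2 in the frame of pocket3 between -0.01 and 0.01 m and y of rail2 in the frame of pocket3 between -0.005 and 0.005 m and z of rail2 in the frame of pocket3 between -0.004 and 0.004 m and angle between the x axis of rail2 and the x axis of pocket3, either way round below 0.12 rad and angle between rail2's own z axis and vertical below 0.035 rad)) and ((x of rail3 in the frame of pocket0 between -0.01 and 0.01 m and y of rail3 in the frame of pocket0 between -0.005 and 0.005 m and z of rail3 in the frame of pocket0 between -0.004 and 0.004 m and angle between the x axis of rail3 and the x axis of pocket0, either way round below 0.12 rad and angle between rail3's own z axis and vertical below 0.035 rad) or (x of rail3 in the frame of pocket1 between -0.01 and 0.01 m and y of rail3 in the frame of pocket1 between -0.005 and 0.005 m and z of rail3 in the frame of pocket1 between -0.004 and 0.004 m and angle between the x axis of rail3 and the x axis of pocket1, either way round below 0.12 rad and angle between rail3's own z axis and vertical below 0.035 rad) or (x of rail3 in the frame of pocket2 between -0.01 and 0.01 m and y of rail3 in the frame of pocket2 between -0.005 and 0.005 m and z of rail3 in the frame of pocket2 between -0.004 and 0.004 m and angle between the x axis of rail3 and the x axis of pocket2, either way round below 0.12 rad and angle between rail3's own z axis and vertical below 0.035 rad) or (x of rail3 in the frame of pocket3 between -0.01 and 0.01 m and y of rail3 in the frame of pocket3 between -0.005 and 0.005 m and z of rail3 in the frame of pocket3 between -0.004 and 0.004 m and angle between the x axis of rail3 and the x axis of pocket3, either way round below 0.12 rad and angle between rail3's own z axis and vertical below 0.035 rad)) and value of joint bat above 0.65 rad and value of joint lever below 0.04 rad and horizontal distance between rod and holder_in below 0.012 m and z of rod in the frame of holder_in between -0.005 and 0.006 m and angle between rod's own z axis and vertical below 0.1 rad and distance of each of oil_bottle, screwdriver, bush from where it was at the start of the episode below 0.04 m); the robot touches nothing.
It fails at once if the switch lever is driven into overtravel (beyond 0.235 rad) (value of joint lever above 0.235 rad).
It fails at once if a bystander is pushed away (more than 40 mm) (distance of any of oil_bottle, screwdriver, bush from where it was at the start of the episode above 0.04 m).
It fails at once if the oil bottle is tipped (angle between oil_bottle's own z axis and vertical above 0.5 rad).
Of rail0, rail1, rail2, rail3 only 3 to 4 are there at a start; the rules pass over those that are not, and their reading is None.
At some moment in a run one of rail0, rail1, rail2, rail3 may be knocked a few centimetres aside while the robot is not near it.
It also fails if it takes over 210 s, if anything falls off the work surface, if the arm or the gripper's body presses on something with over 40 N, if the wrist force passes 120 N, or if a joint passes its speed limit or range.

## Working session

There is one attempt and no reset: what is moved stays moved. The work goes in short steps, Python scripts to look and compute and a tool call to move; the robot and the scene stay as the last step left them, time stands still between calls to the robot, and variables do not carry over. Pictures are saved under pics/ and viewed, and the job is handed in when it is done.

Besides the shell and the picture viewer there is one more tool, called after ">>>" as a command line: name --argument value ..., lists and objects as JSON in quotes. carry_out: Moves the arm, as the interface text tells. Its arguments: {"type":"object","properties":{"rows":{"type":"array","items":{"type":"array"}}},"required":["rows"]}

```bash
ls; mkdir -p pics; python3 - <<'E'
from workcell import readout, imaging
import cv2
o=readout.get_obs()
for k,v in o.items(): print(k,v)
for n in("side","top"):
    im=imaging.get_image(n); cv2.imwrite(f"pics/{n}0.png",im[:,:,::-1]); print(imaging.camera_params(n))
E
```

```text
pics
t 0.0
qpos [ 1.30297579e+00  4.23846474e-01  1.63069391e+00  3.79735143e-05
  1.08861927e+00 -1.89764476e-02]
qvel [ 3.38124988e-04 -1.13509057e-06 -1.01268101e-03 -7.79955213e-04
  8.98901271e-05 -9.42176087e-04]
joint_torque [ 1.86986028e-03 -5.44642389e+01 -2.73660064e+01  6.43975753e-02
  2.30304559e-02 -1.34423967e-04]
ee_pos [153.72769171 605.21303774 221.89665751]
orientation [-3.89871071e-01 -3.11704715e+00  2.42841966e-03]
ft_force [ 0.80432582 -0.28259439  0.0184975 ]
moment [-0.01003405  0.00378266  0.03942001]
width 87.95046788563596
{'fx': 417.64382155201065, 'fy': 417.64382155201065, 'cx': 321.4935995604113, 'cy': 195.85000743082628, 'k1': -0.005447126231785339, 'rvec': array([ 0.06717126, -2.7765443 ,  1.4080862 ]), 'tvec': array([ 518.99146298,   58.91094025, 1235.6098387 ])}
{'fx': 472.1155863758001, 'fy': 472.1155863758001, 'cx': 322.42989485125884, 'cy': 193.55461679341698, 'k1': -0.12995793534209285, 'rvec': array([ 2.16999927, -2.19627452,  0.02462407]), 'tvec': array([  79.60375112,  512.82833343, 1430.79433015])}
```

View pics/top0.png

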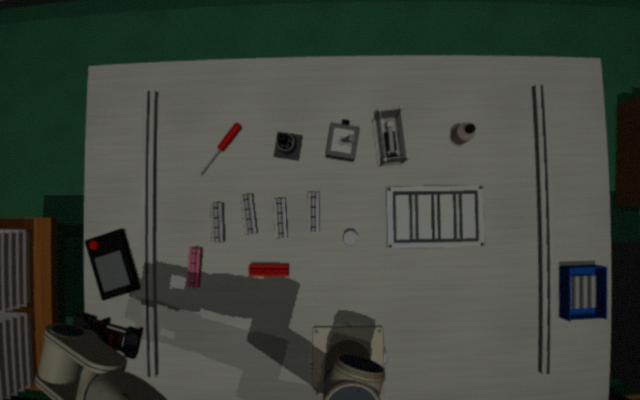

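View pics/side0.png

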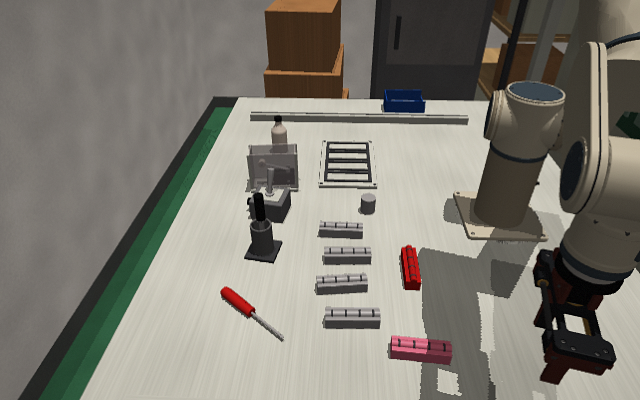

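The top view shows four grey rails at about (218,222), (249,214), (281,217) and (314,211). The pink one at (194,267) and the red one at (268,269) are the look-alikes. The pallet is at (435,216), the holder at (288,144), the toggle at (343,140), the guard at (391,137), the bottle at (463,132), the bush at (350,237) and the screwdriver at (222,148).

```bash
cat > h.py <<'E'
import numpy as np, cv2
from scipy.spatial.transform import Rotation as R
from workcell import readout, imaging
P={n:imaging.camera_params(n) for n in("side","top")}
def K(p): return np.array([[p['fx'],0,p['cx']],[0,p['fy'],p['cy']],[0,0,1]])
def D(p): return np.array([p['k1'],0,0,0,0.])
def proj(n,X):
    p=P[n]; return cv2.projectPoints(np.atleast_2d(X).astype(float),p['rvec'],p['tvec'],K(p),D(p))[0][:,0]
def ray(n,uv):
    p=P[n]; q=cv2.undistortPoints(np.atleast_2d(uv).astype(float)[:,None],K(p),D(p))[:,0]
    M=cv2.Rodrigues(p['rvec'])[0]; d=np.c_[q,np.ones(len(q))]@M; c=-M.T@p['tvec']
    return c,d
def plane(n,uv,z):
    c,d=ray(n,uv); s=(z-c[2])/d[:,2]; return c+d*s[:,None]
def tri(uvt,uvs):
    c1,d1=ray("top",uvt);c2,d2=ray("side",uvs)
    d1=d1[0]/np.linalg.norm(d1[0]);d2=d2[0]/np.linalg.norm(d2[0])
    A=np.stack([d1,-d2],1);s=np.linalg.lstsq(A,c2-c1,rcond=None)[0]
    a=c1+d1*s[0];b=c2+d2*s[1];return (a+b)/2,np.linalg.norm(a-b)
def shot(n,tag,crop=None,k=1):
    im=imaging.get_image(n)[:,:,::-1].copy(); cv2.imwrite(f"pics/raw_{n}_{tag}.png",im)
    if crop: x,y,w,h=crop; c=cv2.resize(im[y:y+h,x:x+w],None,fx=k,fy=k,interpolation=cv2.INTER_CUBIC); cv2.imwrite(f"pics/{n}_{tag}.png",c)
    return im
def obs():
    o=readout.get_obs(); Rm=R.from_rotvec(o['orientation']).as_matrix()
    print("t %.2f"%o['t'],"ee",o['ee_pos'].round(1),"F",o['ft_force'].round(1),"w %.1f"%o['width'],"q",o['qpos'].round(3)); print("x",Rm[:,0].round(3),"y",Rm[:,1].round(3),"z",Rm[:,2].round(3)); return o,Rm
def goto(tgt,psi=None):
    """print tool-frame shift [m] to world tgt [mm]; psi = wanted world heading of tool y axis, mod pi"""
    o,Rm=obs(); d=Rm.T@(np.array(tgt,float)-o['ee_pos'])/1000; print("shift",d.round(4))
    if psi is not None:
        cur=np.arctan2(Rm[1,1],Rm[0,1]); e=(psi-cur+np.pi/2)%np.pi-np.pi/2
        print("turn wz (z down => -e)",round(-e,4),"q6 now",o['qpos'][5].round(3))
    z=Rm[:,2]; print("tilt to vertical, tool axes",(Rm.T@np.cross(z,[0,0,-1])).round(4))
E
python3 - <<'E'
from h import *
im=cv2.imread("pics/top0.png")
g=np.clip(im[80:300,180:500].astype(float)*1.8,0,255).astype(np.uint8)
cv2.imwrite("pics/topc.png",cv2.resize(g,None,fx=2.5,fy=2.5,interpolation=cv2.INTER_CUBIC))
s=cv2.imread("pics/side0.png")
cv2.imwrite("pics/sidec.png",cv2.resize(s[100:350,200:460],None,fx=2.4,fy=2.4,interpolation=cv2.INTER_CUBIC))
obs()
E
```

```text
t 0.10 ee [153.7 605.3 222. ] F [ 0.4  0.  -0.3] w 87.6 q [ 1.303  0.424  1.631 -0.     1.089 -0.019]
x [-0.969  0.246  0.   ] y [ 0.246  0.969 -0.001] z [-0.    -0.001 -1.   ]
```

View pics/topc.png

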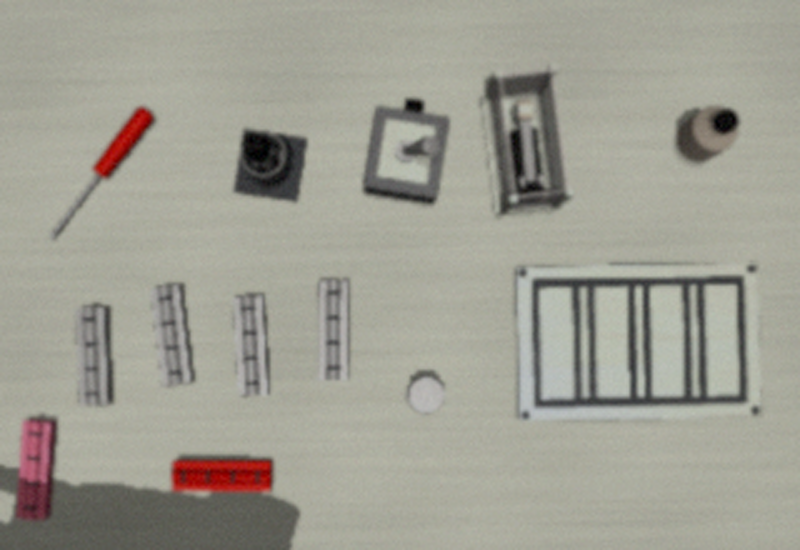

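View pics/sidec.png

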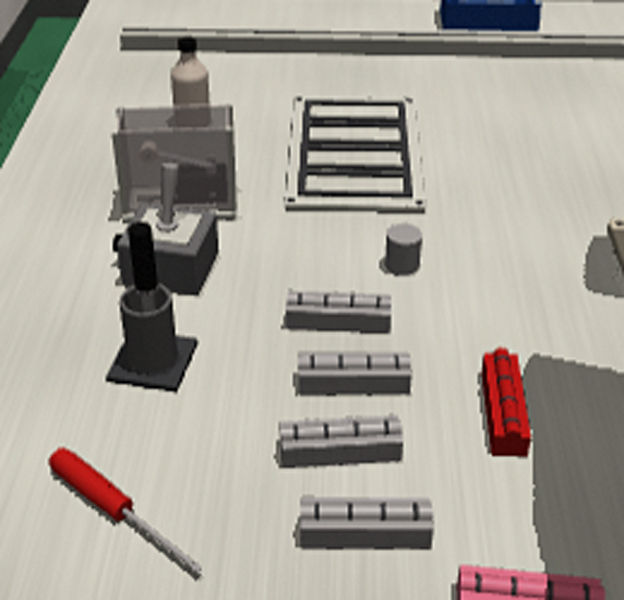

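```bash
python3 - <<'E'
from h import *
im=cv2.imread("pics/top0.png")
g=np.clip(im.astype(float)*1.8,0,255).astype(np.uint8)
cv2.imwrite("pics/railz.png",cv2.resize(g[185:250,205:330],None,fx=6,fy=6,interpolation=cv2.INTER_NEAREST))
cv2.imwrite("pics/guardz.png",cv2.resize(g[100:170,320:415],None,fx=8,fy=8,interpolation=cv2.INTER_CUBIC))
s=cv2.imread("pics/side0.png")
cv2.imwrite("pics/guards.png",cv2.resize(s[135:270,235:310],None,fx=4.4,fy=4.4,interpolation=cv2.INTER_CUBIC))
b=im.astype(int)
print(im[205,230],im[222,218],im[214,249],im[230,265])
E
```

```text
[86 95 95] [61 63 63] [60 61 62] [89 95 94]
```

View pics/railz.png

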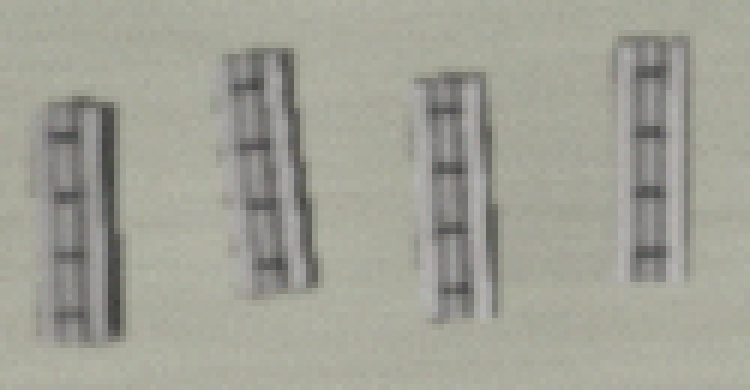

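View pics/guardz.png

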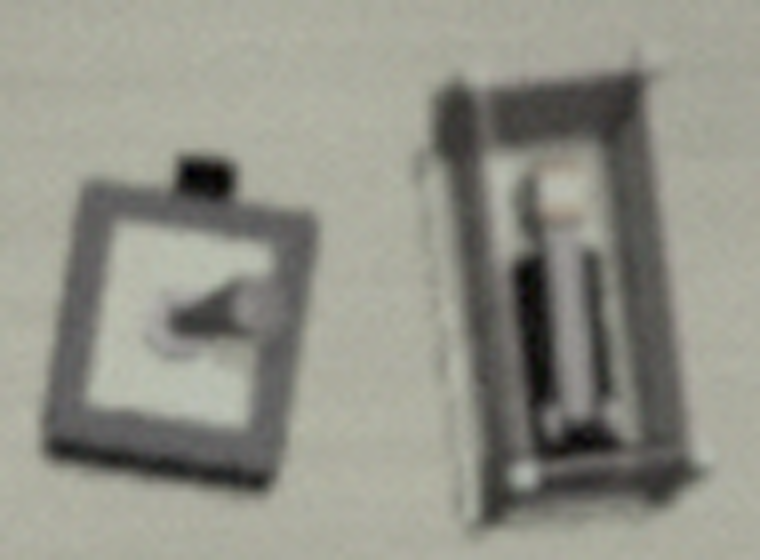

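View pics/guards.png

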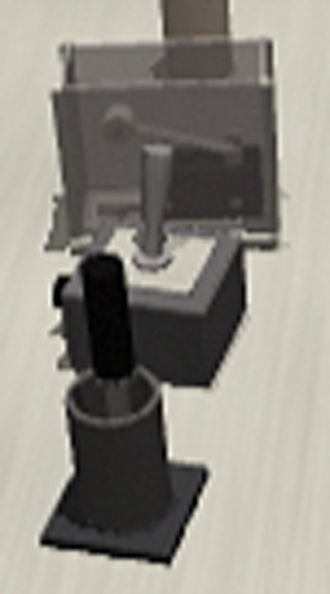

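```bash
python3 - <<'E'
from h import *
print(proj("top",[[0,0,0],[500,0,0]]))
rails={'A':[(62,134),(68,195),(68,254),(70,314)],'B':[(248,85),(255,146),(262,204),(269,264)],'C':[(445,108),(448,168),(452,229),(458,289)],'D':[(651,72),(651,131),(651,191),(651,252)]}
for k,v in rails.items():
    uv=np.array(v)/6-0.5+[205,185]
    X=plane("top",uv,37); c=X.mean(0); d=X[-1]-X[0]; print(k,uv.mean(0).round(1),c.round(1),"spacing",np.linalg.norm(np.diff(X,axis=0),axis=1).round(1),"yaw",round(np.arctan2(-d[1],-d[0]),3))
c8=lambda v,o:(np.array(v)+.5)/8-.5+o
box=c8([(85,180),(318,212),(270,470),(48,433)],[320,100]); X=plane("top",box,65); print("box",X.round(1).tolist(),X.mean(0).round(1)); 
print("lens",[np.linalg.norm(X[i]-X[i-1]).round(1) for i in range(4)], np.arctan2(*(X[0]-X[3])[[1,0]]).round(3),np.arctan2(*(X[1]-X[2])[[1,0]]).round(3))
rim=c8([(440,80),(645,62),(700,470),(480,520)],[320,100])
X=plane("top",rim,135); print("guardrim",X.round(1).tolist(),X.mean(0).round(1),[np.linalg.norm(X[i]-X[i-1]).round(1) for i in range(4)])
ro=c8([(563,190)],[320,100]); print("roller",plane("top",ro,97))
# pallet
im=cv2.imread("pics/top0.png"); k=4
sub=cv2.resize(im[178:255,380:492],None,fx=k,fy=k,interpolation=cv2.INTER_CUBIC); g=cv2.cvtColor(sub,cv2.COLOR_BGR2GRAY)
print(np.percentile(g,[1,5,20,50,90]))
m=(g<65).astype(np.uint8); cs,_=cv2.findContours(m,cv2.RETR_EXTERNAL,cv2.CHAIN_APPROX_NONE)
c=max(cs,key=cv2.contourArea); r=cv2.minAreaRect(c); b=(cv2.boxPoints(r)+.5)/k-.5+[380,178]; X=plane("top",b,17)
print("ribs",b.round(1).tolist(),X.round(1).tolist(),"c",X.mean(0).round(1),[np.linalg.norm(X[i]-X[i-1]).round(1) for i in range(4)])
for i in range(4): e=X[i]-X[i-1]; print(np.arctan2(e[1],e[0]).round(3))
cv2.imwrite("pics/pal.png",cv2.resize(sub,None,fx=1.7,fy=1.7))
E
```

```text
[[348.24744931 359.87810331]
 [346.39839991 197.924047  ]]
A [215.7 221.9] [430.5 398.7  37. ] spacing [31.1 29.9 30.4] yaw 0.042
B [247.6 213.6] [454.7 300.2  37. ] spacing [31.1 29.5 30.4] yaw 0.113
C [279.6 217.6] [441.7 202.7  37. ] spacing [30.2 30.7 30.2] yaw 0.064
D [313.  211.4] [459.2 101.8  37. ] spacing [29.6 30.1 30.5] yaw -0.011
box [[724.3, 46.5, 65.0], [710.9, -40.0, 65.0], [614.5, -20.6, 65.0], [629.4, 61.4, 65.0]] [669.8  11.8  65. ]
lens [np.float64(96.0), np.float64(87.5), np.float64(98.3), np.float64(83.4)] -0.156 -0.199
guardrim [[744.2, -80.4, 135.0], [750.0, -153.3, 135.0], [603.9, -169.1, 135.0], [587.2, -91.2, 135.0]] [ 671.3 -123.5  135. ] [np.float64(157.4), np.float64(73.2), np.float64(146.9), np.float64(79.6)]
roller [[ 711.70936552 -127.57804988   97.        ]]
[ 35.  41.  73.  94. 103.]
ribs [[392.3, 191.2], [477.5, 189.9], [478.3, 241.2], [393.0, 242.4]] [[518.2, -139.9, 17.0], [518.7, -403.2, 17.0], [361.8, -401.9, 17.0], [362.4, -139.6, 17.0]] c [ 440.3 -271.1   17. ] [np.float64(155.8), np.float64(263.3), np.float64(156.9), np.float64(262.3)]
-0.002
-1.569
3.133
1.568
```

View pics/pal.png

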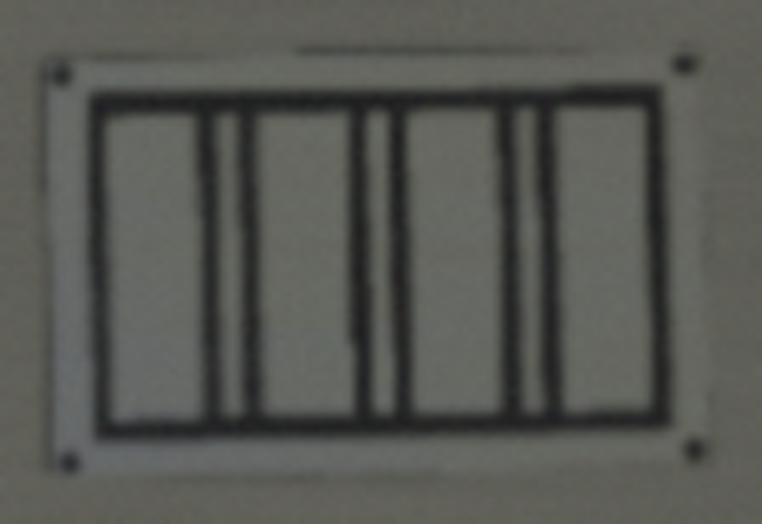

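```bash
python3 - <<'E'
from h import *
c=lambda v,k,o:(np.array(v,float)+.5)/k-.5+o
b=c([(245,128),(307,138),(298,200),(235,190)],2.5,[180,80]); X=plane("top",b,8); print("holderbase",X.mean(0).round(1),[np.linalg.norm(X[i]-X[i-1]).round(1) for i in range(4)])
s4=lambda u:c([u],4.4,[235,135])
t8=lambda u:c([u],8,[320,100])
print("roller centre",tri(t8((563,190)),s4((118,122))))
print("battip",tri(t8((262,305)),s4((156,150))))
print("rim side plane93",plane("side",s4((115,398)),93))
# side pallet rib check & expected roller
pal=[[440.3+dx,-271.1+dy,17] for dx,dy in((76,131),(76,-131),(-76,-131),(-76,131))]
print("palproj side",proj("side",pal).round(1))
im=cv2.imread("pics/side0.png"); o=[310,130]; cv2.imwrite("pics/pals.png",cv2.resize(im[130:200,310:390],None,fx=8,fy=8,interpolation=cv2.INTER_CUBIC))
print(((proj("side",pal)-o+.5)*8-.5).round(0))
goto([662,-50,222],np.arctan2(.985,.17))
E
```

```text
holderbase [665.3 178.1   8. ] [np.float64(78.6), np.float64(78.5), np.float64(78.1), np.float64(79.4)]
roller centre (array([ 714.76738385, -128.68761283,   86.97254663]), np.float64(2.1085633603605363))
battip (array([665.79343892, -15.72037394, 136.34126162]), np.float64(3.175883588333073))
rim side plane93 [[664.69945424 182.56022176  93.        ]]
palproj side [[324.7 180.2]
 [327.8 141.3]
 [368.3 142.1]
 [371.5 181.4]]
[[121. 405.]
 [146.  94.]
 [470. 100.]
 [496. 415.]]
t 0.10 ee [153.7 605.3 222. ] F [ 0.4  0.  -0.3] w 87.6 q [ 1.303  0.424  1.631 -0.     1.089 -0.019]
x [-0.969  0.246  0.   ] y [ 0.246  0.969 -0.001] z [-0.    -0.001 -1.   ]
shift [-0.654  -0.51    0.0007]
turn wz (z down => -e) -0.0779 q6 now -0.019
tilt to vertical, tool axes [-0.0014 -0.     -0.    ]
```

View pics/pals.png

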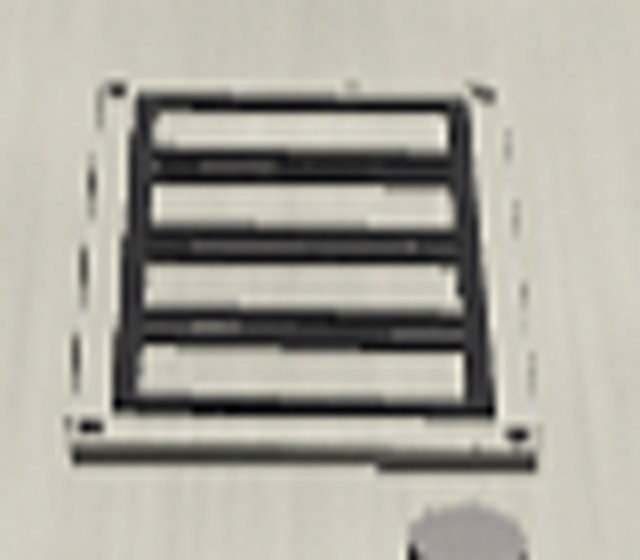

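>>> carry_out --rows '[[[-0.014,-0.011,0],[0,0,0],1],[[-0.0275,-0.0215,0],[0,0,0],1],[[-0.0275,-0.0215,0],[0,0,0],1],[[-0.0275,-0.0215,0],[0,0,0],1],[[-0.0275,-0.0215,0],[0,0,0],1],[[-0.0275,-0.0215,0],[0,0,0],1],[[-0.0275,-0.0215,0],[0,0,0],1],[[-0.0275,-0.0215,0],[0,0,0],1],[[-0.0275,-0.0215,0],[0,0,0],1],[[-0.0275,-0.0215,0],[0,0,0],1],[[-0.0275,-0.0215,0],[0,0,0],1],[[-0.0275,-0.0215,0],[0,0,0],1]]'

```text
t: 1.1
ee_pos: [400.1, 285.5, 222.6]
orientation: [-0.39, -3.117, 0.001]
ft_force: [0.8, 0.5, 0.0]
width: 11.2
```

>>> carry_out --rows '[[[-0.0275,-0.0215,0],[0,0,0],1],[[-0.0275,-0.0215,0],[0,0,0],1],[[-0.0275,-0.0215,0],[0,0,0],1],[[-0.0275,-0.0215,0],[0,0,0],1],[[-0.0275,-0.0215,0],[0,0,0],1],[[-0.0275,-0.0215,0],[0,0,0],1],[[-0.0275,-0.0215,0],[0,0,0],1],[[-0.0275,-0.0215,0],[0,0,0],1],[[-0.0275,-0.0215,0],[0,0,0],1],[[-0.0275,-0.0215,0],[0,0,0],1],[[-0.0275,-0.0215,0],[0,0,0],1],[[-0.02,-0.016,0],[0,0,-0.078],1]]'

```text
t: 2.1
ee_pos: [650.7, -39.5, 222.4]
orientation: [-0.27, -3.13, 0.001]
ft_force: [-0.3, 1.0, 0.6]
width: 0.7
```

```bash
python3 - <<'E'
from h import *
goto([662,-50,115],np.arctan2(.985,.17))
E
```

```text
t 2.10 ee [650.7 -39.5 222.4] F [-0.3  1.   0.6] w 0.7 q [-7.900e-02  4.630e-01  1.567e+00 -1.000e-03  1.112e+00 -1.477e+00]
x [-0.985  0.172  0.   ] y [ 0.172  0.985 -0.001] z [-0.    -0.001 -1.   ]
shift [-0.013  -0.0084  0.1074]
turn wz (z down => -e) -0.0015 q6 now -1.477
tilt to vertical, tool axes [-0.0005 -0.0001  0.    ]
```

>>> carry_out --rows '[[[-0.013,-0.009,0],[0,0,0],1],[[0,0,0.03],[0,0,0],1],[[0,0,0.03],[0,0,0],1],[[0,0,0.03],[0,0,0],1],[[0,0,0.017],[0,0,0],1],[[0,0,0],[0,0,0],1]]'

```text
t: 2.6
ee_pos: [657.5, -47.9, 111.0]
orientation: [-0.268, -3.122, 0.0]
ft_force: [-0.2, 0.6, 0.2]
width: 0.5
```

>>> carry_out --rows '[[[0,0.008,0],[0,0,0],1],[[0,0.008,0],[0,0,0],1],[[0,0.008,0],[0,0,0],1],[[0,0.008,0],[0,0,0],1],[[0,0.008,0],[0,0,0],1],[[0,0.008,0],[0,0,0],1],[[0,0,0],[0,0,0],1]]'

```text
t: 3.18
ee_pos: [670.0, 2.1, 116.2]
orientation: [0.265, 3.129, 0.001]
ft_force: [-0.7, 0.2, -0.1]
width: 0.3
```

```bash
python3 - <<'E'
from h import *
shot("side","tg1",(235,135,75,100),6); obs()
E
```

```text
t 3.23 ee [669.7   1.3 116. ] F [-0.3  0.1 -1.5] w -0.0 q [-0.016  0.611  1.589  0.     0.941 -1.418]
x [-0.986  0.168 -0.   ] y [0.168 0.986 0.   ] z [ 0.  0. -1.]
```

View pics/side_tg1.png

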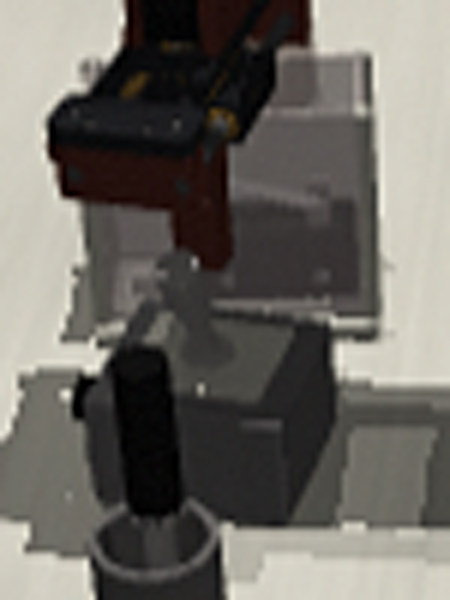

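The bat leans towards the side camera, which is left, ahead of the fingers. I'll back off and lift, then check it again.

>>> carry_out --rows '[[[0,-0.02,0],[0,0,0],1],[[0,0,-0.035],[0,0,0],0.5],[[0,0,-0.035],[0,0,0],0.2],[[0.02,0,-0.035],[0,0,0],0.2],[[0.035,0,0],[0,0,0],0.2],[[0.035,0,0],[0,0,0],0.2],[[0.035,0,0],[0,0,0],0.2],[[0.035,0,0],[0,0,0],0.2],[[0.02,0,0],[0,0,0],0.2],[[0,0,0],[0,0,0],0.2]]'

```text
t: 4.07
ee_pos: [484.4, 11.2, 220.4]
orientation: [-0.267, -3.127, 0.0]
ft_force: [-0.4, 0.1, 0.3]
width: 56.9
```

```bash
python3 - <<'E'
from h import *
shot("side","tg2",(235,135,75,100),6); 
goto([459.2,101.8,130],np.pi/2-0.011)
E
```

```text
t 4.12 ee [487.4  11.  221. ] F [1.1 0.1 0.6] w 61.0 q [-0.002  0.223  1.929 -0.     0.99  -1.402]
x [-0.986  0.17  -0.   ] y [ 0.17   0.986 -0.   ] z [ 0. -0. -1.]
shift [0.0432 0.0847 0.091 ]
turn wz (z down => -e) -0.1594 q6 now -1.402
tilt to vertical, tool axes [-0.0001  0.      0.    ]
```

View pics/side_tg2.png

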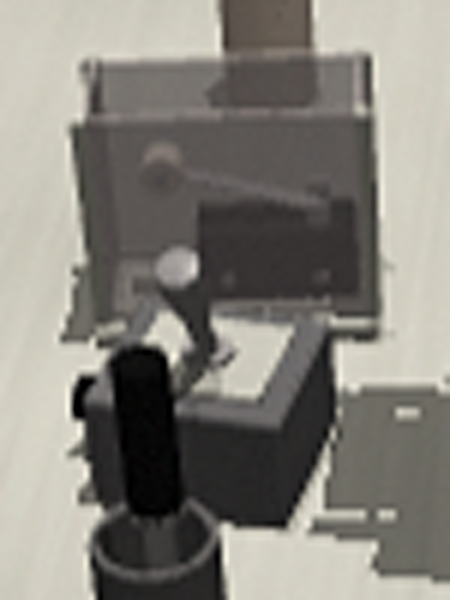

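The bat is now at load, with its tip at about (180,265) in the crop, on the camera's (left) side. Next is rail D at (313,211) in the top view, the grey steel one.

>>> carry_out --rows '[[[0,0,0],[0,0,-0.08],0.2],[[0,0,0],[0,0,-0.079],0.2],[[0.01,0.03,0.03],[0,0,0],0.2],[[0.01,0.03,0.03],[0,0,0],0.2],[[0.0092,0.0305,0.03],[0,0,0],0.2],[[0,0,0],[0,0,0],0.2],[[0,0,0],[0,0,0],0.2]]'

```text
t: 4.7
ee_pos: [462.2, 98.5, 133.4]
orientation: [-0.014, -3.139, 0.001]
ft_force: [-0.1, -0.9, -0.0]
width: 70.0
```

```bash
python3 - <<'E'
from h import *
shot("top","d1",(260,170,110,80),7);
goto([459.2,101.8,10],np.pi/2-0.011)
E
```

```text
t 4.75 ee [463.3  97.9 134.6] F [ 0.5 -0.4 -0.3] w 70.2 q [ 0.183  0.339  2.022 -0.     0.78  -1.377]
x [-1.    0.01 -0.  ] y [ 0.01  1.   -0.  ] z [ 0. -0. -1.]
shift [0.0042 0.0039 0.1246]
turn wz (z down => -e) 0.0007 q6 now -1.377
tilt to vertical, tool axes [-0.0002  0.0002  0.    ]
```

View pics/top_d1.png

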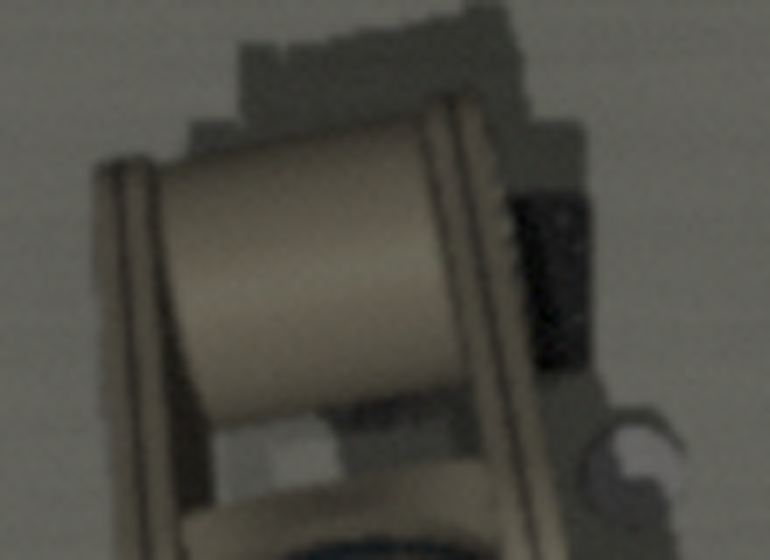

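>>> carry_out --rows '[[[0.004,0.004,0.03],[0,0,0],0.2],[[0,0,0.03],[0,0,0],0.2],[[0,0,0.03],[0,0,0],0.2],[[0,0,0.02],[0,0,0],0.2],[[0,0,0.012],[0,0,0],0.2],[[0,0,0],[0,0,0],0.2],[[0,0,0],[0,0,0],1],[[0,0,0],[0,0,0],1],[[0,0,0],[0,0,0],1],[[0,0,0],[0,0,0],1],[[0,0,0],[0,0,0],1]]'

```text
t: 5.67
ee_pos: [458.7, 101.7, 13.7]
orientation: [0.019, 3.14, 0.001]
ft_force: [-0.5, 0.0, -0.2]
width: 40.8
```

```bash
python3 - <<'E'
from h import *
shot("side","d2",(270,200,130,80),6);
goto([459.2,101.8,120],np.pi/2-0.011)
E
```

```text
t 5.72 ee [458.5 101.7  13.5] F [-0.2 -5.2  4.1] w 36.5 q [ 0.193  0.572  2.07  -0.     0.498 -1.366]
x [-1.     0.012 -0.001] y [0.012 1.    0.   ] z [ 0.001  0.    -1.   ]
shift [-0.0009  0.0002 -0.1065]
turn wz (z down => -e) -0.0006 q6 now -1.366
tilt to vertical, tool axes [ 0.0001  0.0014 -0.    ]
```

View pics/side_d2.png

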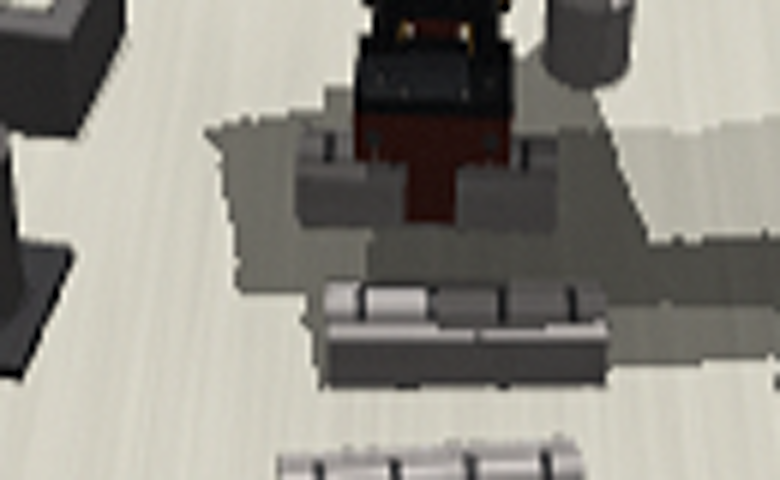

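>>> carry_out --rows '[[[0,0,0],[0,0,0],1],[[0,0,-0.015],[0,0,0],1],[[0,0,-0.03],[0,0,0],1],[[0,0,-0.035],[0,0,0.008],1],[[0.006,-0.03,-0.015],[0,0,0],1],[[0.006,-0.037,0],[0,0,0],1],[[0.006,-0.037,0],[0,0,0],1],[[0,-0.037,0],[0,0,0],1],[[0,-0.037,0],[0,0,0],1],[[0,-0.037,0],[0,0,0],1],[[0,-0.037,0],[0,0,0],1],[[0,-0.037,0],[0,0,0],1]]'

```text
t: 6.72
ee_pos: [433.2, -188.4, 107.6]
orientation: [-0.031, -3.141, -0.001]
ft_force: [1.4, -0.6, -4.2]
width: 35.9
```

>>> carry_out --rows '[[[0,-0.037,0],[0,0,0],1],[[0,-0.037,0],[0,0,0],1],[[0,-0.037,0],[0,0,0],1],[[0,-0.037,0],[0,0,0],1],[[0,-0.035,0],[0,0,0],1],[[0,0,0],[0,0,0],1],[[0,0,0],[0,0,0],1],[[0,0,0],[0,0,0],1]]'

```text
t: 7.38
ee_pos: [429.6, -368.8, 106.9]
orientation: [-0.032, -3.14, -0.003]
ft_force: [0.2, -0.3, -4.8]
width: 35.9
```

```bash
python3 - <<'E'
from h import *
goto([440.5,-373,25.5],np.pi/2-0.003)
E
```

```text
t 7.38 ee [ 429.6 -368.8  106.9] F [ 0.2 -0.3 -4.8] w 35.9 q [-0.731  0.498  1.833  0.     0.813 -2.281]
x [-1.     0.02   0.002] y [0.02  1.    0.002] z [-0.002  0.002 -1.   ]
shift [-0.0111 -0.0041  0.0814]
turn wz (z down => -e) -0.0174 q6 now -2.281
tilt to vertical, tool axes [ 0.0019 -0.0018 -0.    ]
```

>>> carry_out --rows '[[[-0.0111,-0.0041,0],[0,0,-0.0174],1],[[0,0,0.025],[0,0,0],1],[[0,0,0.025],[0,0,0],1],[[0,0,0],[0,0,0],1],[[0,0,0],[0,0,0],1],[[0,0,0],[0,0,0],1]]'

```text
t: 7.88
ee_pos: [441.9, -373.4, 58.4]
orientation: [-0.002, -3.141, -0.0]
ft_force: [0.3, -0.5, -4.0]
width: 35.9
```

```bash
python3 - <<'E'
from h import *
goto([440.5,-373,25.5],np.pi/2-0.003)
shot("side","d3",(305,110,90,80),7)
E
```

```text
t 7.88 ee [ 441.9 -373.4   58.4] F [ 0.3 -0.5 -4. ] w 35.9 q [-0.722  0.588  1.822  0.     0.731 -2.292]
x [-1.     0.001  0.   ] y [0.001 1.    0.   ] z [-0.  0. -1.]
shift [0.0014 0.0004 0.0329]
turn wz (z down => -e) 0.0017 q6 now -2.292
tilt to vertical, tool axes [ 0.0002 -0.0002  0.    ]
```

View pics/side_d3.png

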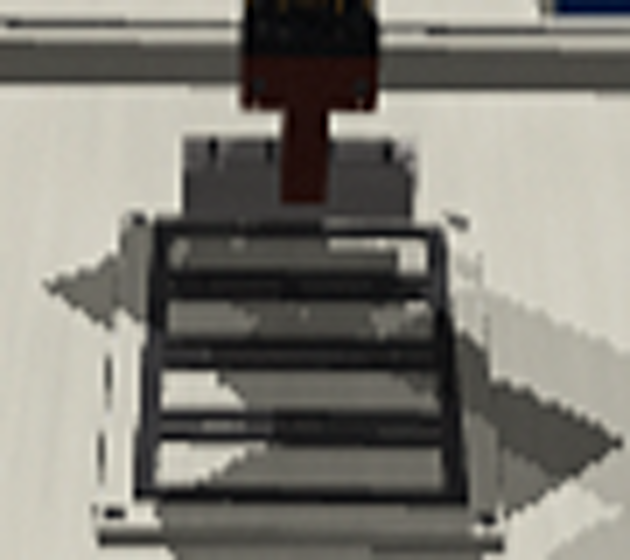

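>>> carry_out --rows '[[[0.001,0,0.015],[0,0,0],1],[[0,0,0.01],[0,0,0],1],[[0,0,0.004],[0,0,0],1],[[0,0,0.003],[0,0,0],1],[[0,0,0],[0,0,0],1],[[0,0,0],[0,0,0],1]]'

```text
t: 8.43
ee_pos: [440.8, -374.4, 26.1]
orientation: [0.004, 3.141, -0.001]
ft_force: [0.1, -0.4, -4.7]
width: 35.6
```

```bash
python3 - <<'E'
from h import *
goto([440.5,-373,25.5],np.pi/2-0.003)
shot("side","d4",(305,110,90,80),7)
E
```

```text
t 8.43 ee [ 440.8 -374.4   26.1] F [ 0.1 -0.4 -4.7] w 35.6 q [-0.725  0.642  1.828 -0.     0.671 -2.293]
x [-1.     0.002 -0.   ] y [ 0.002  1.    -0.   ] z [ 0. -0. -1.]
shift [0.0003 0.0014 0.0006]
turn wz (z down => -e) 0.0006 q6 now -2.293
tilt to vertical, tool axes [-0.0003  0.0004  0.    ]
```

View pics/side_d4.png

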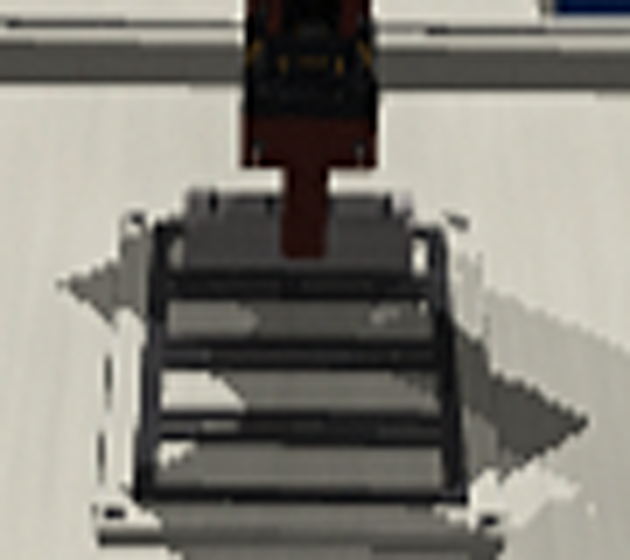

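>>> carry_out --rows '[[[0,0.001,0.001],[0,0,0],1],[[0,0,0.001],[0,0,0],1],[[0,0,0],[0,0,0],1]]'

```text
t: 8.73
ee_pos: [441.0, -373.9, 25.5]
orientation: [0.004, 3.141, -0.002]
ft_force: [-4.3, -0.1, 10.1]
width: 35.7
```

>>> carry_out --rows '[[[0,0,0],[0,0,0],0.36],[[0,0,0],[0,0,0],0.36],[[0,0,0],[0,0,0],0.36],[[0,0,0],[0,0,0],0.36],[[0,0,-0.02],[0,0,0],0.36],[[0,0,-0.035],[0,0,0],0.36],[[0,0,-0.035],[0,0,0],0.3],[[0,0.035,0],[0,0,0],0.2],[[0,0.035,0],[0,0,0],0.2],[[0,0.037,0],[0,0,0],0.2],[[0,0.037,0],[0,0,0],0.2],[[0,0.037,0],[0,0,0],0.2]]'

```text
t: 9.73
ee_pos: [440.8, -190.8, 113.9]
orientation: [0.005, 3.141, -0.0]
ft_force: [0.5, -0.0, -0.1]
width: 70.2
```

```bash
python3 - <<'E'
from h import *
goto([441.7,202.7,120],np.pi/2+0.064)
shot("side","d5",(270,110,180,220),3)
im=shot("top","d5"); g=np.clip(im.astype(float)*1.8,0,255).astype(np.uint8); cv2.imwrite("pics/top_d5.png",cv2.resize(g[170:260,200:500],None,fx=2.6,fy=2.6,interpolation=cv2.INTER_CUBIC))
E
```

```text
t 9.73 ee [ 440.8 -190.8  113.9] F [ 0.5 -0.  -0.1] w 70.2 q [-0.433  0.384  2.019  0.     0.738 -2.001]
x [-1.     0.003 -0.   ] y [ 0.003  1.    -0.   ] z [ 0. -0. -1.]
shift [ 3.000e-04  3.935e-01 -6.200e-03]
turn wz (z down => -e) -0.0672 q6 now -2.001
tilt to vertical, tool axes [-0.0001  0.0004 -0.    ]
```

View pics/side_d5.png

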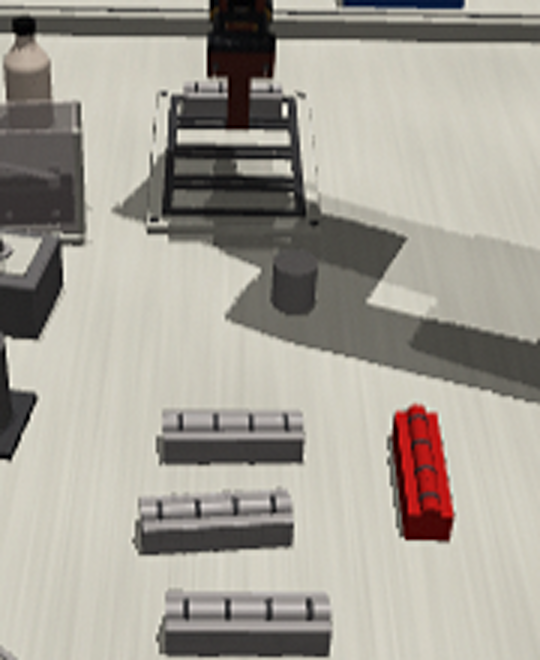

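View pics/top_d5.png

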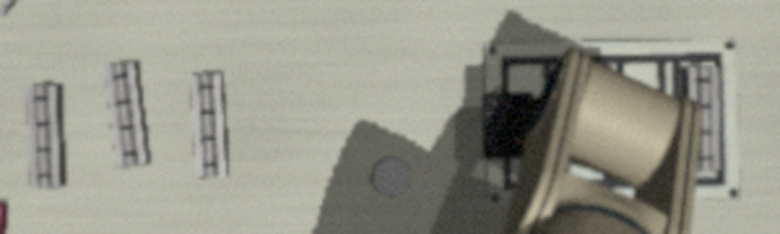

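>>> carry_out --rows '[[[0,0.037,0],[0,0,0],0.2],[[0,0.037,0],[0,0,0],0.2],[[0,0.037,0],[0,0,0],0.2],[[0,0.037,0],[0,0,0],0.2],[[0,0.037,0],[0,0,0],0.2],[[0,0.037,0],[0,0,0],0.2],[[0,0.037,0],[0,0,0],0.2],[[0,0.037,0],[0,0,0],0.2],[[0,0.037,0],[0,0,0],0.2],[[0,0.037,0],[0,0,0],0.2],[[0,0.02,0],[0,0,-0.067],0.2],[[0,0,0],[0,0,0],0.2]]'

```text
t: 10.83
ee_pos: [443.2, 201.1, 114.0]
orientation: [-0.111, 3.137, 0.002]
ft_force: [-0.0, -0.1, -0.7]
width: 70.3
```

```bash
python3 - <<'E'
from h import *
shot("side","c1",(270,200,180,150),4)
goto([441.7,202.7,13],np.pi/2+0.064)
E
```

```text
t 10.88 ee [442.6 199.2 113.8] F [ 0.4 -0.9  0.3] w 70.1 q [ 0.399  0.39   2.009 -0.     0.741 -1.24 ]
x [-0.998 -0.068 -0.001] y [-0.068  0.998  0.   ] z [ 0.001  0.    -1.   ]
shift [0.0008 0.0035 0.1008]
turn wz (z down => -e) 0.0036 q6 now -1.24
tilt to vertical, tool axes [ 0.0002  0.001  -0.    ]
```

View pics/side_c1.png

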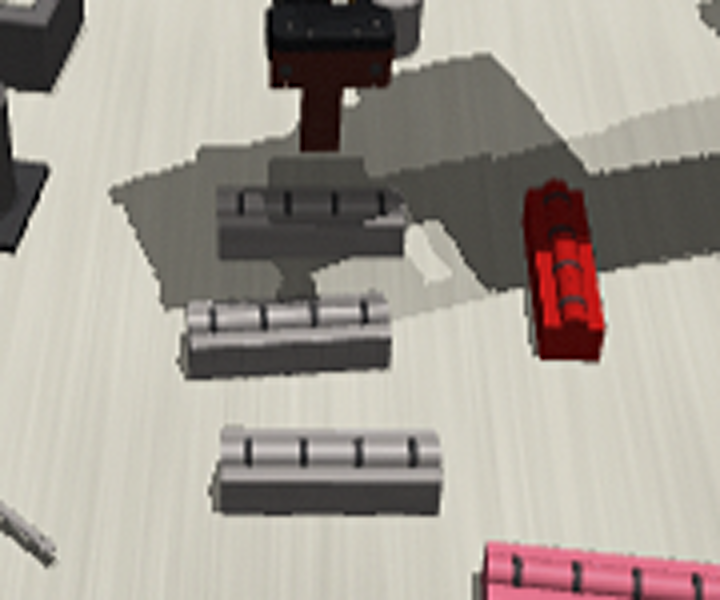

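Rail C is still under the hand and aligned with the jaws. I'll go down, grip it and lift.

>>> carry_out --rows '[[[0.001,0.0035,0.03],[0,0,0.003],0.2],[[0,0,0.03],[0,0,0],0.2],[[0,0,0.03],[0,0,0],0.2],[[0,0,0.011],[0,0,0],0.2],[[0,0,0],[0,0,0],0.4],[[0,0,0],[0,0,0],1],[[0,0,0],[0,0,0],1],[[0,0,0],[0,0,0],1],[[0,0,0],[0,0,0],1],[[0,0,0],[0,0,0],1],[[0,0,-0.015],[0,0,0],1],[[0,0,-0.03],[0,0,0],1]]'

```text
t: 11.88
ee_pos: [438.5, 200.3, 56.3]
orientation: [0.097, -3.135, 0.003]
ft_force: [-0.0, 0.3, -2.3]
width: 35.7
```

```bash
python3 - <<'E'
from h import *
shot("side","c2",(270,180,180,150),4)
goto([440.5,-305,108],np.pi/2-0.003)
E
```

```text
t 11.93 ee [441.9 201.8  62. ] F [1.4 0.3 0.3] w 36.0 q [ 0.404  0.487  2.029 -0.     0.623 -1.229]
x [-0.998 -0.062 -0.003] y [-0.062  0.998  0.001] z [ 0.003  0.001 -1.   ]
shift [ 0.0325 -0.5057 -0.0465]
turn wz (z down => -e) 0.0648 q6 now -1.229
tilt to vertical, tool axes [ 0.0009  0.0026 -0.    ]
```

View pics/side_c2.png

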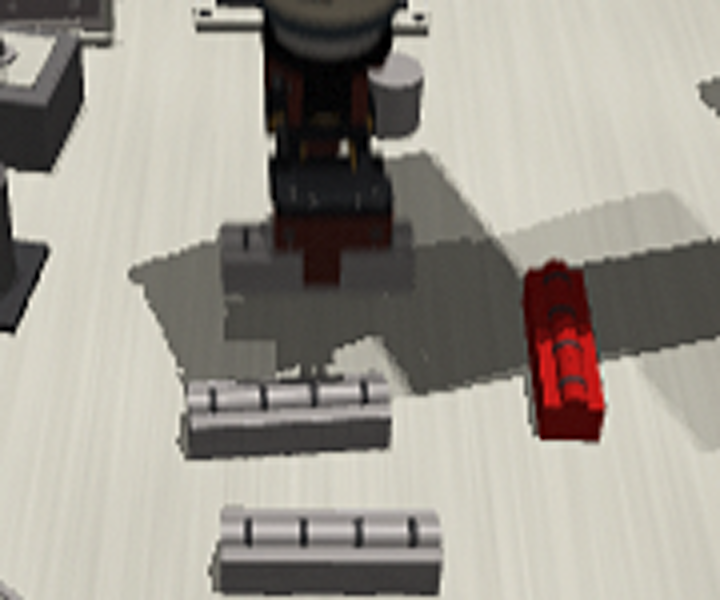

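>>> carry_out --rows '[[[0,0,-0.03],[0,0,0.065],1],[[0,-0.03,-0.015],[0,0,0],1],[[0,-0.037,0],[0,0,0],1],[[0,-0.037,0],[0,0,0],1],[[0,-0.037,0],[0,0,0],1],[[0,-0.037,0],[0,0,0],1],[[0,-0.037,0],[0,0,0],1],[[0,-0.037,0],[0,0,0],1],[[0,-0.037,0],[0,0,0],1],[[0,-0.037,0],[0,0,0],1],[[0,-0.037,0],[0,0,0],1],[[0,-0.037,0],[0,0,0],1]]'

```text
t: 12.93
ee_pos: [438.9, -200.5, 102.9]
orientation: [0.005, 3.141, -0.0]
ft_force: [0.0, -0.5, -2.9]
width: 35.8
```

>>> carry_out --rows '[[[0,-0.037,0],[0,0,0],1],[[0,-0.037,0],[0,0,0],1],[[0,-0.03,0],[0,0,0],1],[[0,0,0],[0,0,0],1],[[0,0,0],[0,0,0],1],[[0,0,0],[0,0,0],1]]'

```text
t: 13.43
ee_pos: [438.3, -301.9, 102.4]
orientation: [-0.006, -3.141, -0.002]
ft_force: [0.2, 0.7, -3.3]
width: 35.9
```

```bash
python3 - <<'E'
from h import *
goto([439,-305,25.5],np.pi/2-0.003)
E
```

```text
t 13.43 ee [ 438.3 -301.9  102.4] F [ 0.2  0.7 -3.3] w 35.9 q [-0.626  0.465  1.911  0.     0.766 -2.193]
x [-1.     0.004  0.001] y [0.004 1.    0.001] z [-0.001  0.001 -1.   ]
shift [-0.0008 -0.0031  0.0769]
turn wz (z down => -e) -0.0009 q6 now -2.193
tilt to vertical, tool axes [ 0.001 -0.001  0.   ]
```

>>> carry_out --rows '[[[-0.0008,-0.003,0.02],[0,0,0],1],[[0,0,0.025],[0,0,0],1],[[0,0,0.02],[0,0,0],1],[[0,0,0.004],[0,0,0],1],[[0,0,0],[0,0,0],1],[[0,0,0],[0,0,0],1],[[0,0,0],[0,0,0],1]]'

```text
t: 14.02
ee_pos: [440.7, -305.7, 34.9]
orientation: [0.004, 3.14, -0.002]
ft_force: [0.8, 0.6, -3.2]
width: 35.8
```

```bash
python3 - <<'E'
from h import *
goto([439,-305,25.5],np.pi/2-0.003)
shot("side","c4",(305,110,90,80),7)
E
```

```text
t 14.02 ee [ 440.7 -305.7   34.9] F [ 0.8  0.6 -3.2] w 35.8 q [-0.629  0.586  1.923  0.     0.631 -2.197]
x [-1.     0.003 -0.001] y [ 0.003  1.    -0.001] z [ 0.001 -0.001 -1.   ]
shift [0.0017 0.0007 0.0094]
turn wz (z down => -e) 0.0004 q6 now -2.197
tilt to vertical, tool axes [-0.001   0.0014  0.    ]
```

View pics/side_c4.png

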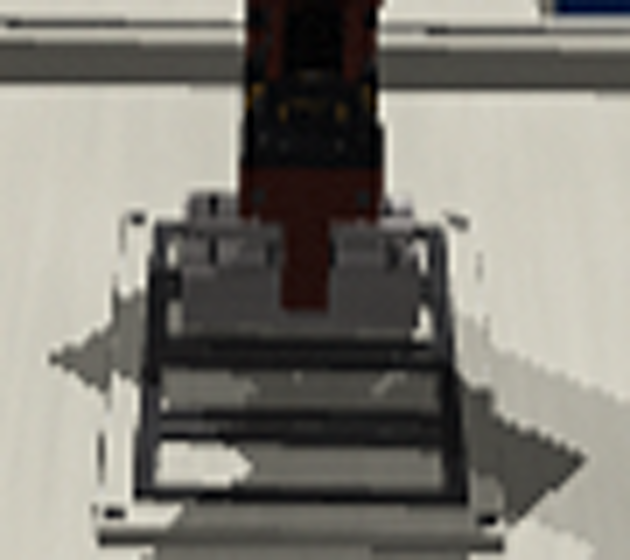

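>>> carry_out --rows '[[[0.001,0.0007,0.005],[0,0,0],1],[[0,0,0.003],[0,0,0],1],[[0,0,0.002],[0,0,0],1],[[0,0,0.001],[0,0,0],1],[[0,0,0],[0,0,0],1],[[0,0,0],[0,0,0],1]]'

```text
t: 14.57
ee_pos: [439.5, -305.5, 25.4]
orientation: [0.007, 3.14, -0.001]
ft_force: [-5.5, 4.2, 27.3]
width: 35.5
```

```bash
python3 - <<'E'
from h import *
goto([440,-305,25.5],np.pi/2-0.003)
E
```

```text
t 14.57 ee [ 439.5 -305.5   25.4] F [-5.5  4.2 27.3] w 35.5 q [-6.300e-01  6.030e-01  1.926e+00  1.000e-03  6.110e-01 -2.197e+00]
x [-1.     0.004 -0.002] y [ 0.004  1.    -0.001] z [ 0.002 -0.001 -1.   ]
shift [-0.0005  0.0005 -0.0001]
turn wz (z down => -e) -0.0012 q6 now -2.197
tilt to vertical, tool axes [-0.0008  0.0017 -0.    ]
```

>>> carry_out --rows '[[[0,0,-0.001],[0,0,0],0.36],[[0,0,0],[0,0,0],0.36],[[0,0,0],[0,0,0],0.36],[[0,0,0],[0,0,0],0.36],[[0,0,-0.02],[0,0,0],0.36],[[0,0,-0.035],[0,0,0],0.36],[[0,0,-0.035],[0,0,0],0.3],[[0,0.035,0],[0,0,0],0.2],[[0,0.037,0],[0,0,0],0.2],[[0,0.037,0],[0,0,0],0.2],[[0,0.037,0],[0,0,0],0.2],[[0,0.037,0],[0,0,0],0.2]]'

```text
t: 15.57
ee_pos: [439.1, -120.6, 113.7]
orientation: [0.007, 3.142, 0.0]
ft_force: [0.2, 0.3, 0.0]
width: 69.9
```

>>> carry_out --rows '[[[0,0.037,0],[0,0,0],0.2],[[0,0.037,0],[0,0,0],0.2],[[0,0.037,0],[0,0,0],0.2],[[0,0.037,0],[0,0,0],0.2],[[0,0.037,0],[0,0,0],0.2],[[0,0,0],[0,0,0],0.2]]'

```text
t: 16.07
ee_pos: [440.1, 67.8, 113.7]
orientation: [-0.002, 3.141, 0.002]
ft_force: [0.2, -1.0, -0.4]
width: 70.3
```

```bash
python3 - <<'E'
from h import *
goto([454.7,300.2,115],np.pi/2+0.113)
shot("side","b0",(270,110,180,220),3)
im=shot("top","b0"); g=np.clip(im.astype(float)*1.8,0,255).astype(np.uint8); cv2.imwrite("pics/top_b0.png",cv2.resize(g[170:260,200:500],None,fx=2.6,fy=2.6,interpolation=cv2.INTER_CUBIC))
cv2.imwrite("pics/railz2.png",cv2.resize(g[185:250,205:330],None,fx=6,fy=6,interpolation=cv2.INTER_NEAREST))
E
```

```text
t 16.07 ee [440.1  67.8 113.7] F [ 0.2 -1.  -0.4] w 70.3 q [ 1.250e-01  3.430e-01  2.093e+00  1.000e-03  7.050e-01 -1.448e+00]
x [-1.    -0.001 -0.   ] y [-0.001  1.     0.001] z [ 0.     0.001 -1.   ]
shift [-0.0149  0.2324 -0.0011]
turn wz (z down => -e) -0.1117 q6 now -1.448
tilt to vertical, tool axes [ 0.001   0.0005 -0.    ]
```

View pics/side_b0.png

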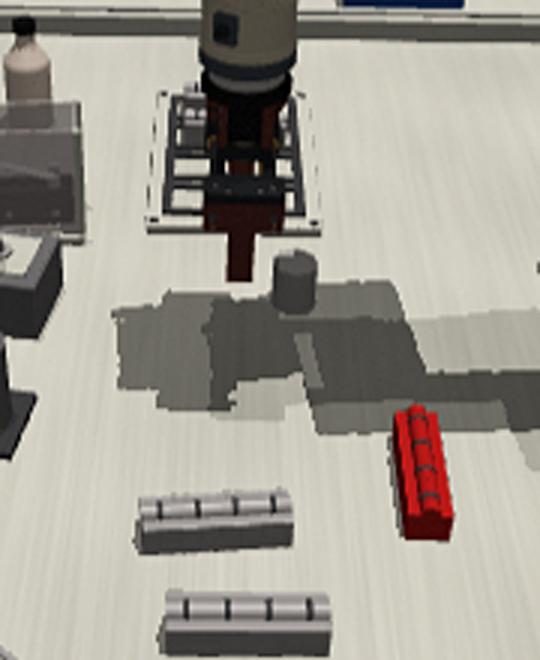

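View pics/top_b0.png

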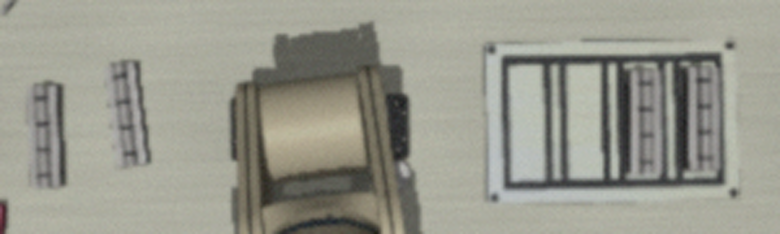

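View pics/railz2.png

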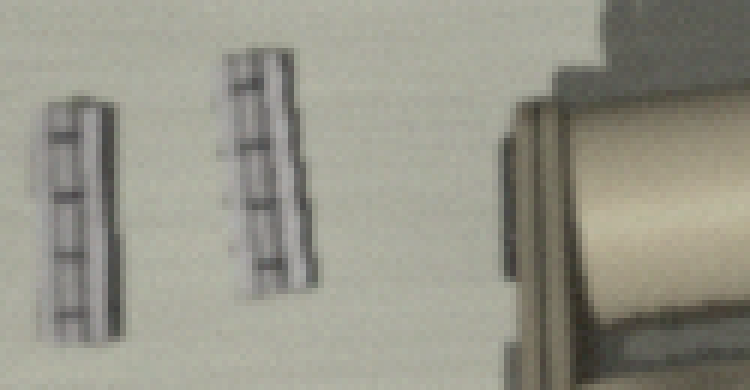

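The two rails sit inside their ribs, and rails A and B haven't moved. Next is B.

>>> carry_out --rows '[[[-0.003,0.037,0],[0,0,0],0.2],[[-0.003,0.037,0],[0,0,0],0.2],[[-0.003,0.037,0],[0,0,0],0.2],[[-0.003,0.037,0],[0,0,0],0.2],[[-0.003,0.037,0],[0,0,0],0.2],[[0,0.035,0],[0,0,0],0.2],[[0,0.012,0],[0,0,-0.111],0.2],[[0,0,0],[0,0,0],0.2],[[0,0,0],[0,0,0],0.2]]'

```text
t: 16.92
ee_pos: [456.0, 293.7, 113.3]
orientation: [0.165, -3.136, 0.001]
ft_force: [0.1, 0.1, 1.0]
width: 70.3
```

```bash
python3 - <<'E'
from h import *
goto([456,300.2,13],np.pi/2+0.113)
E
```

```text
t 16.92 ee [456.  293.7 113.3] F [0.1 0.1 1. ] w 70.3 q [ 0.55   0.46   1.885 -0.     0.799 -1.125]
x [-0.995 -0.105  0.001] y [-0.105  0.995 -0.001] z [-0.001 -0.001 -1.   ]
shift [-0.0008  0.0066  0.1003]
turn wz (z down => -e) -0.0081 q6 now -1.125
tilt to vertical, tool axes [-0.0008 -0.0009 -0.    ]
```

>>> carry_out --rows '[[[-0.0008,0.006,0.03],[0,0,-0.008],0.2],[[0,0,0.03],[0,0,0],0.2],[[0,0,0.03],[0,0,0],0.2],[[0,0,0.01],[0,0,0],0.2],[[0,0,0],[0,0,0],0.4],[[0,0,0],[0,0,0],1],[[0,0,0],[0,0,0],1],[[0,0,0],[0,0,0],1],[[0,0,0],[0,0,0],1],[[0,0,0],[0,0,0],1],[[0,0,-0.015],[0,0,0],1],[[0,0,-0.03],[0,0,0],1]]'

```text
t: 17.92
ee_pos: [453.5, 299.5, 56.7]
orientation: [0.181, -3.131, 0.005]
ft_force: [0.6, 0.6, -4.6]
width: 35.8
```

```bash
python3 - <<'E'
from h import *
shot("side","b2",(270,180,180,150),4)
goto([440,-237,108],np.pi/2-0.003)
E
```

```text
t 17.97 ee [456.9 301.7  63.1] F [0.7 1.5 0.1] w 35.8 q [ 0.562  0.547  1.893  0.     0.699 -1.125]
x [-0.993 -0.115 -0.002] y [-0.115  0.993  0.001] z [ 0.002  0.001 -1.   ]
shift [ 0.0789 -0.5331 -0.0457]
turn wz (z down => -e) 0.1187 q6 now -1.125
tilt to vertical, tool axes [0.0012 0.0023 0.    ]
```

View pics/side_b2.png

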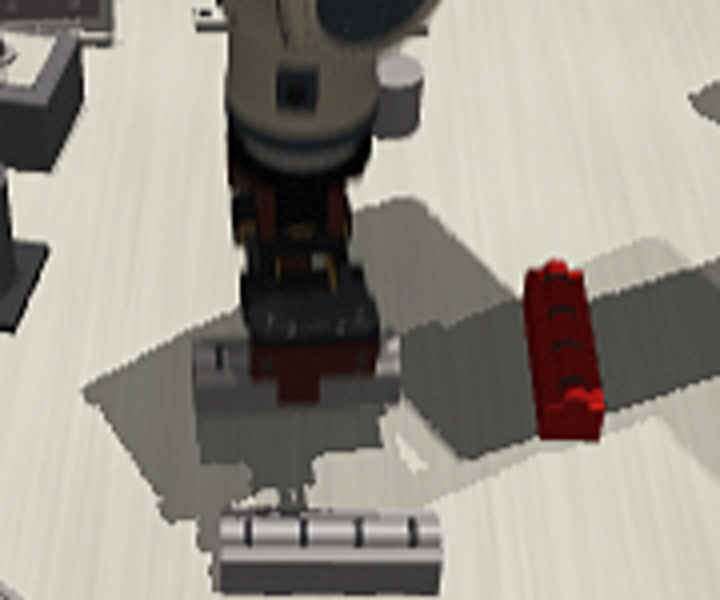

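>>> carry_out --rows '[[[0,0,-0.03],[0,0,0.119],1],[[0.002,-0.03,-0.015],[0,0,0],1],[[0.003,-0.037,0],[0,0,0],1],[[0.003,-0.037,0],[0,0,0],1],[[0.003,-0.037,0],[0,0,0],1],[[0.003,-0.037,0],[0,0,0],1],[[0.003,-0.037,0],[0,0,0],1],[[0,-0.037,0],[0,0,0],1],[[0,-0.037,0],[0,0,0],1],[[0,-0.037,0],[0,0,0],1],[[0,-0.037,0],[0,0,0],1],[[0,-0.037,0],[0,0,0],1]]'

```text
t: 18.97
ee_pos: [437.2, -100.6, 103.9]
orientation: [0.005, 3.141, 0.0]
ft_force: [-0.5, -0.1, -5.1]
width: 35.6
```

>>> carry_out --rows '[[[0,-0.037,0],[0,0,0],1],[[0,-0.037,0],[0,0,0],1],[[0,-0.037,0],[0,0,0],1],[[0,-0.027,0],[0,0,0],1],[[0,0,0],[0,0,0],1],[[0,0,0],[0,0,0],1],[[0,0,0],[0,0,0],1]]'

```text
t: 19.55
ee_pos: [436.5, -236.4, 103.4]
orientation: [-0.006, -3.141, -0.001]
ft_force: [-0.5, 1.4, -4.4]
width: 35.8
```

```bash
python3 - <<'E'
from h import *
goto([439.5,-237,25.5],np.pi/2-0.003)
E
```

```text
t 19.55 ee [ 436.5 -236.4  103.4] F [-0.5  1.4 -4.4] w 35.8 q [-0.52   0.422  1.989  0.     0.732 -2.088]
x [-1.     0.004  0.001] y [0.004 1.    0.001] z [-0.001  0.001 -1.   ]
shift [-0.0031 -0.0007  0.0779]
turn wz (z down => -e) -0.001 q6 now -2.088
tilt to vertical, tool axes [ 0.0009 -0.001  -0.    ]
```

>>> carry_out --rows '[[[-0.002,-0.0007,0.02],[0,0,0],1],[[0,0,0.025],[0,0,0],1],[[0,0,0.02],[0,0,0],1],[[0,0,0.005],[0,0,0],1],[[0,0,0],[0,0,0],1],[[0,0,0],[0,0,0],1],[[0,0,0],[0,0,0],1]]'

```text
t: 20.13
ee_pos: [439.7, -237.3, 34.5]
orientation: [0.004, 3.141, -0.001]
ft_force: [0.2, 0.4, -6.0]
width: 36.1
```

```bash
python3 - <<'E'
from h import *
goto([439.5,-237,25.5],np.pi/2-0.003)
shot("side","b4",(305,110,90,80),7)
E
```

```text
t 20.13 ee [ 439.7 -237.3   34.5] F [ 0.2  0.4 -6. ] w 36.1 q [-0.519  0.554  2.003  0.     0.584 -2.087]
x [-1.     0.002 -0.001] y [ 0.002  1.    -0.   ] z [ 0.001 -0.    -1.   ]
shift [0.0003 0.0003 0.009 ]
turn wz (z down => -e) 0.0006 q6 now -2.087
tilt to vertical, tool axes [-0.0004  0.0009 -0.    ]
```

View pics/side_b4.png

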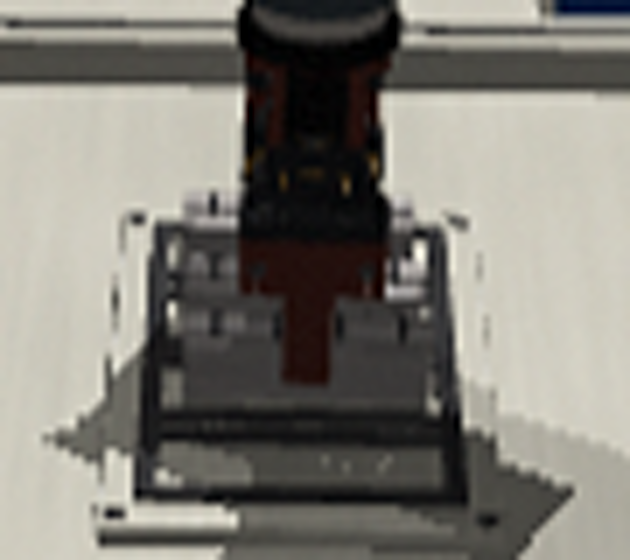

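>>> carry_out --rows '[[[-0.001,0,0.005],[0,0,0],1],[[0,0,0.003],[0,0,0],1],[[0,0,0.001],[0,0,0],1],[[0,0,0.001],[0,0,0],1],[[0,0,0],[0,0,0],1],[[0,0,0],[0,0,0],1]]'

```text
t: 20.68
ee_pos: [441.1, -237.8, 26.3]
orientation: [0.005, 3.14, -0.001]
ft_force: [-5.6, 6.7, 30.0]
width: 35.8
```

```bash
python3 - <<'E'
from h import *
goto([440,-237,25.5],np.pi/2-0.003)
E
```

```text
t 20.68 ee [ 441.1 -237.8   26.3] F [-5.6  6.7 30. ] w 35.8 q [-5.180e-01  5.710e-01  2.001e+00  1.000e-03  5.670e-01 -2.086e+00]
x [-1.     0.003 -0.002] y [ 0.003  1.    -0.001] z [ 0.002 -0.001 -1.   ]
shift [0.0011 0.0008 0.0008]
turn wz (z down => -e) -0.0005 q6 now -2.086
tilt to vertical, tool axes [-0.0006  0.002  -0.    ]
```

>>> carry_out --rows '[[[0,0,-0.001],[0,0,0],0.36],[[0,0,0],[0,0,0],0.36],[[0,0,0],[0,0,0],0.36],[[0,0,0],[0,0,0],0.36],[[0,0,-0.02],[0,0,0],0.36],[[0,0,-0.035],[0,0,0],0.36],[[0,0,-0.035],[0,0,0],0.3],[[0,0.035,0],[0,0,0],0.2],[[0,0.037,0],[0,0,0],0.2],[[0,0.037,0],[0,0,0],0.2],[[0,0.037,0],[0,0,0],0.2],[[0,0.037,0],[0,0,0],0.2]]'

```text
t: 21.68
ee_pos: [440.5, -53.3, 114.7]
orientation: [0.007, 3.141, -0.0]
ft_force: [1.6, -0.3, 0.6]
width: 70.1
```

>>> carry_out --rows '[[[0,0.037,0],[0,0,0],0.2],[[0,0.037,0],[0,0,0],0.2],[[0,0.037,0],[0,0,0],0.2],[[0,0.037,0],[0,0,0],0.2],[[0,0.037,0],[0,0,0],0.2],[[0,0.037,0],[0,0,0],0.2],[[0,0.037,0],[0,0,0],0.2],[[0,0,0],[0,0,0],0.2]]'

```text
t: 22.35
ee_pos: [442.5, 209.6, 114.9]
orientation: [-0.001, 3.139, 0.003]
ft_force: [1.1, -0.1, 0.6]
width: 70.3
```

```bash
python3 - <<'E'
from h import *
goto([431.5,398.7,115],np.pi/2+0.042)
shot("side","a0",(270,110,180,220),3)
im=shot("top","a0"); g=np.clip(im.astype(float)*1.8,0,255).astype(np.uint8); cv2.imwrite("pics/top_a0.png",cv2.resize(g[170:260,200:500],None,fx=2.6,fy=2.6,interpolation=cv2.INTER_CUBIC))
E
```

```text
t 22.35 ee [442.5 209.6 114.9] F [ 1.1 -0.1  0.6] w 70.3 q [ 4.180e-01  3.930e-01  2.001e+00  1.000e-03  7.450e-01 -1.155e+00]
x [-1.    -0.001 -0.002] y [-0.001  1.     0.002] z [ 0.002  0.002 -1.   ]
shift [0.0109 0.1891 0.0003]
turn wz (z down => -e) -0.0413 q6 now -1.155
tilt to vertical, tool axes [ 0.002   0.0022 -0.    ]
```

View pics/side_a0.png

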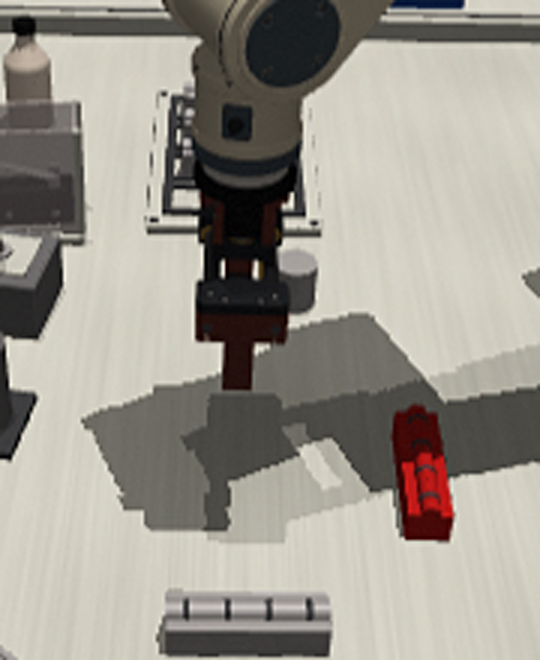

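View pics/top_a0.png

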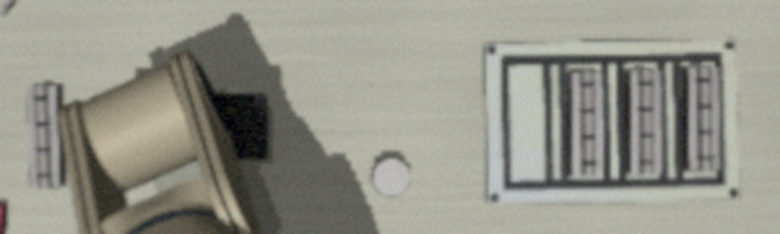

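Three rails are in pockets. Rail A is still at its place, and the grey one at the crop's left (45,135) is not the pink one.

>>> carry_out --rows '[[[0.002,0.035,0],[0,0,0],0.2],[[0.003,0.037,0],[0,0,0],0.2],[[0.003,0.037,0],[0,0,0],0.2],[[0.003,0.037,0],[0,0,0],0.2],[[0,0.035,0],[0,0,0],0.2],[[0,0.007,0],[0,0,-0.041],0.2],[[0,0,0],[0,0,0],0.2],[[0,0,0],[0,0,0],0.2]]'

```text
t: 23.12
ee_pos: [431.2, 390.8, 114.1]
orientation: [0.057, -3.14, 0.002]
ft_force: [-0.2, -0.3, 0.1]
width: 70.7
```

```bash
python3 - <<'E'
from h import *
goto([431.5,398.7,13],np.pi/2+0.042)
E
```

```text
t 23.12 ee [431.2 390.8 114.1] F [-0.2 -0.3  0.1] w 70.7 q [ 0.716  0.506  1.795 -0.     0.842 -0.891]
x [-0.999 -0.036  0.001] y [-0.036  0.999 -0.001] z [-0.001 -0.001 -1.   ]
shift [-0.0007  0.0081  0.1011]
turn wz (z down => -e) -0.0058 q6 now -0.891
tilt to vertical, tool axes [-0.0014 -0.0012 -0.    ]
```

>>> carry_out --rows '[[[-0.0007,0.0075,0.03],[0,0,-0.006],0.2],[[0,0,0.03],[0,0,0],0.2],[[0,0,0.03],[0,0,0],0.2],[[0,0,0.01],[0,0,0],0.2],[[0,0,0],[0,0,0],0.4],[[0,0,0],[0,0,0],1],[[0,0,0],[0,0,0],1],[[0,0,0],[0,0,0],1],[[0,0,0],[0,0,0],1],[[0,0,0],[0,0,0],1],[[0,0,-0.015],[0,0,0],1],[[0,0,-0.03],[0,0,0],1]]'

```text
t: 24.12
ee_pos: [429.4, 397.9, 57.3]
orientation: [0.068, -3.136, 0.007]
ft_force: [-0.1, -0.7, -4.1]
width: 35.6
```

```bash
python3 - <<'E'
from h import *
shot("side","a2",(270,210,180,150),4)
goto([440,-169,108],np.pi/2-0.003)
E
```

```text
t 24.17 ee [432.7 400.9  64.3] F [1.  1.6 0.1] w 36.2 q [ 0.727  0.59   1.797  0.     0.751 -0.888]
x [-0.999 -0.044 -0.002] y [-0.044  0.999  0.002] z [ 0.002  0.002 -1.   ]
shift [ 0.0175 -0.5696 -0.0449]
turn wz (z down => -e) 0.0467 q6 now -0.888
tilt to vertical, tool axes [ 0.002   0.0023 -0.    ]
```

View pics/side_a2.png

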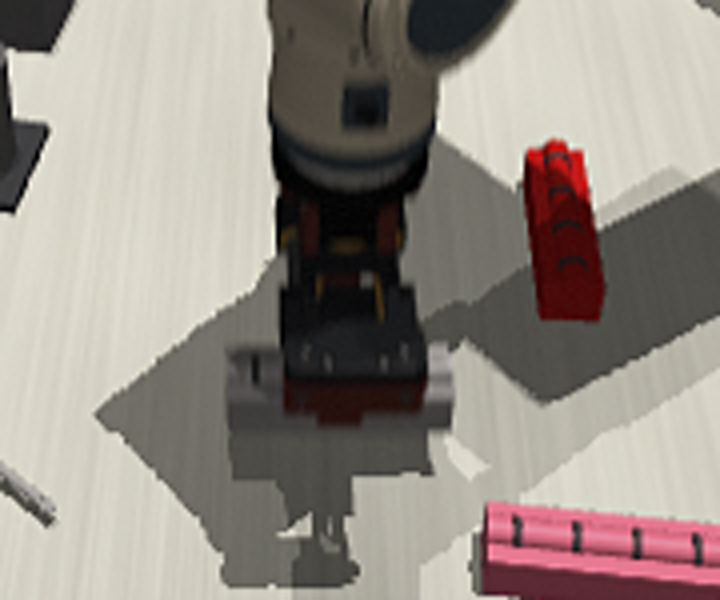

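>>> carry_out --rows '[[[0,0,-0.03],[0,0,0.047],1],[[-0.002,-0.03,-0.015],[0,0,0],1],[[-0.002,-0.037,0],[0,0,0],1],[[-0.002,-0.037,0],[0,0,0],1],[[-0.001,-0.037,0],[0,0,0],1],[[0,-0.037,0],[0,0,0],1],[[0,-0.037,0],[0,0,0],1],[[0,-0.037,0],[0,0,0],1],[[0,-0.037,0],[0,0,0],1],[[0,-0.037,0],[0,0,0],1],[[0,-0.037,0],[0,0,0],1],[[0,-0.037,0],[0,0,0],1]]'

```text
t: 25.17
ee_pos: [437.1, -1.7, 104.8]
orientation: [0.005, 3.141, 0.0]
ft_force: [0.2, 0.1, -5.1]
width: 35.6
```

>>> carry_out --rows '[[[0,-0.037,0],[0,0,0],1],[[0,-0.037,0],[0,0,0],1],[[0,-0.037,0],[0,0,0],1],[[0,-0.037,0],[0,0,0],1],[[0,-0.022,0],[0,0,0],1],[[0,0,0],[0,0,0],1],[[0,0,0],[0,0,0],1],[[0,0,0],[0,0,0],1]]'

```text
t: 25.83
ee_pos: [436.4, -169.7, 104.5]
orientation: [-0.006, -3.141, -0.001]
ft_force: [0.0, -0.5, -3.1]
width: 35.9
```

```bash
python3 - <<'E'
from h import *
goto([440,-169,25.5],np.pi/2-0.003)
E
```

```text
t 25.83 ee [ 436.4 -169.7  104.5] F [ 0.  -0.5 -3.1] w 35.9 q [-0.396  0.388  2.049  0.     0.706 -1.964]
x [-1.     0.004  0.001] y [0.004 1.    0.001] z [-0.001  0.001 -1.   ]
shift [-0.0037  0.0006  0.079 ]
turn wz (z down => -e) -0.0009 q6 now -1.964
tilt to vertical, tool axes [ 0.0005 -0.0006 -0.    ]
```

>>> carry_out --rows '[[[-0.0025,0.0006,0.02],[0,0,0],1],[[0,0,0.025],[0,0,0],1],[[0,0,0.02],[0,0,0],1],[[0,0,0.005],[0,0,0],1],[[0,0,0],[0,0,0],1],[[0,0,0],[0,0,0],1],[[0,0,0],[0,0,0],1]]'

```text
t: 26.42
ee_pos: [439.9, -169.3, 35.5]
orientation: [0.004, 3.14, -0.001]
ft_force: [0.4, 0.1, -4.9]
width: 35.8
```

```bash
python3 - <<'E'
from h import *
goto([440,-169,25.5],np.pi/2-0.003)
shot("side","a4",(305,110,90,80),7)
E
```

```text
t 26.42 ee [ 439.9 -169.3   35.5] F [ 0.4  0.1 -4.9] w 35.8 q [-0.393  0.527  2.064  0.     0.549 -1.961]
x [-1.     0.003 -0.001] y [ 0.003  1.    -0.   ] z [ 0.001 -0.    -1.   ]
shift [-0.0001  0.0003  0.01  ]
turn wz (z down => -e) 0.0005 q6 now -1.961
tilt to vertical, tool axes [-0.0004  0.0011  0.    ]
```

View pics/side_a4.png

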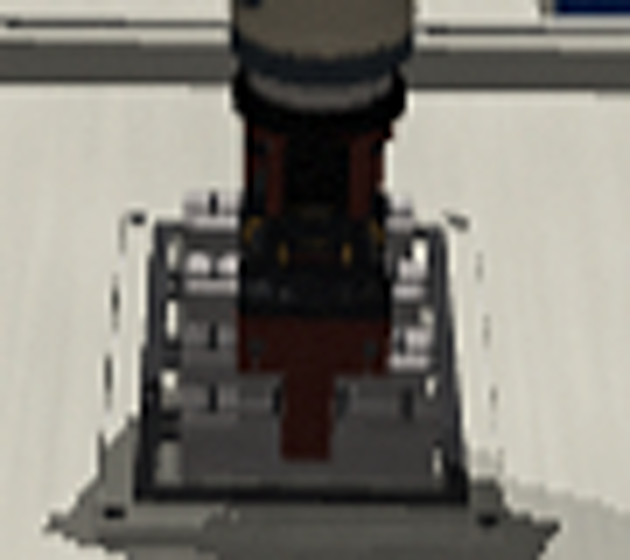

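>>> carry_out --rows '[[[-0.002,0,0.005],[0,0,0],1],[[0,0,0.003],[0,0,0],1],[[0,0,0.002],[0,0,0],1],[[0,0,0],[0,0,0],1],[[0,0,0],[0,0,0],1]]'

```text
t: 26.88
ee_pos: [442.9, -169.6, 26.7]
orientation: [0.006, 3.139, -0.001]
ft_force: [-1.5, 5.6, 22.6]
width: 35.7
```

```bash
python3 - <<'E'
from h import *
goto([442,-169,25.5],np.pi/2-0.003)
E
```

```text
t 26.88 ee [ 442.9 -169.6   26.7] F [-1.5  5.6 22.6] w 35.7 q [-3.91e-01  5.48e-01  2.06e+00  1.00e-03  5.31e-01 -1.96e+00]
x [-1.     0.004 -0.003] y [ 0.004  1.    -0.001] z [ 0.003 -0.001 -1.   ]
shift [0.0009 0.0006 0.0012]
turn wz (z down => -e) -0.0006 q6 now -1.96
tilt to vertical, tool axes [-0.0006  0.003   0.    ]
```

>>> carry_out --rows '[[[0,0,-0.001],[0,0,0],0.36],[[0,0,0],[0,0,0],0.36],[[0,0,0],[0,0,0],0.36],[[0,0,0],[0,0,0],0.36],[[0,0,-0.02],[0,0,0],0.36],[[0,0,-0.035],[0,0,0],0.36],[[0,0,-0.035],[0,0,0],0.4],[[0,0.035,0],[0,0,0],0.4],[[0,0.037,0],[0,0,0],0.4],[[0,0.037,0],[0,0,0],0.4],[[0,0.037,0],[0,0,0],0.4],[[0,0.037,0],[0,0,0],0.4]]'

```text
t: 27.88
ee_pos: [441.7, 14.8, 115.8]
orientation: [0.007, 3.141, -0.0]
ft_force: [0.5, -0.4, -0.2]
width: 52.8
```

>>> carry_out --rows '[[[0,0.037,0],[0,0,0],0.4],[[0,0.037,0],[0,0,0],0.4],[[0,0.037,0],[0,0,0],0.4],[[0,0.037,0],[0,0,0],0.4],[[0,0.037,-0.03],[0,0,0],0.4],[[0,0.02,-0.035],[0,0,0],0.4],[[0,0,-0.035],[0,0,0],0.4],[[0,0,0],[0,0,0],0.4]]'

```text
t: 28.55
ee_pos: [445.8, 216.6, 217.6]
orientation: [0.001, 3.133, 0.006]
ft_force: [1.9, -0.1, 0.2]
width: 52.5
```

```bash
python3 - <<'E'
from h import *
obs()
ims=[imaging.get_image("side").astype(float) for _ in range(1)]
s=ims[0][:,:,::-1].astype(np.uint8); cv2.imwrite("pics/raw_side_f.png",s)
t=imaging.get_image("top")[:,:,::-1]; cv2.imwrite("pics/raw_top_f.png",t)
g=np.clip(t.astype(float)*1.8,0,255).astype(np.uint8)
cv2.imwrite("pics/f_top.png",cv2.resize(g[100:260,260:500],None,fx=3,fy=3,interpolation=cv2.INTER_CUBIC))
cv2.imwrite("pics/f_side.png",cv2.resize(s[130:275,235:310],None,fx=4,fy=4,interpolation=cv2.INTER_CUBIC))
cv2.imwrite("pics/f_pal.png",cv2.resize(s[125:200,310:385],None,fx=7,fy=7,interpolation=cv2.INTER_CUBIC))
E
```

```text
t 28.55 ee [445.8 216.6 217.6] F [ 1.9 -0.1  0.2] w 52.5 q [ 0.428  0.235  1.921 -0.     0.975 -1.142]
x [-1.     0.001 -0.009] y [0.001 1.    0.004] z [ 0.009  0.004 -1.   ]
```

View pics/f_top.png

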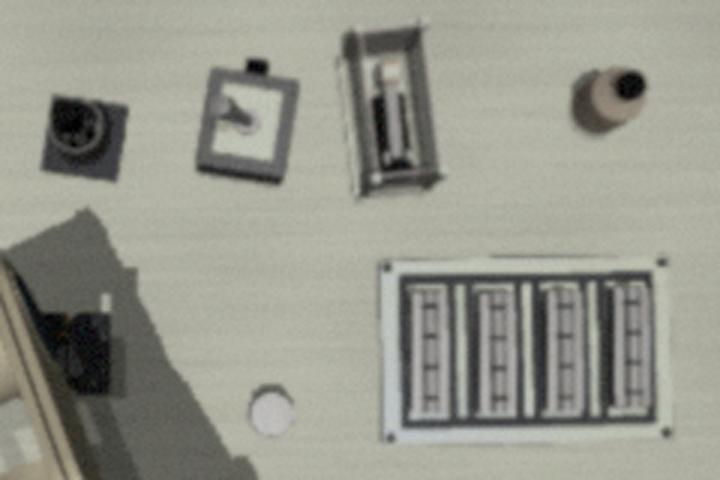

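View pics/f_side.png

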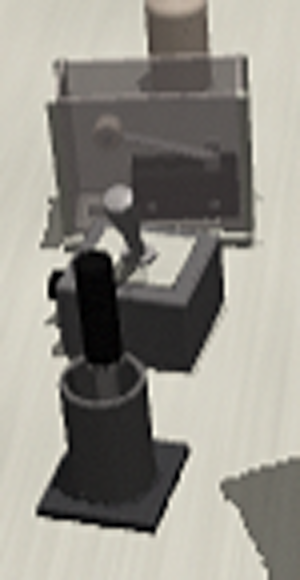

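View pics/f_pal.png

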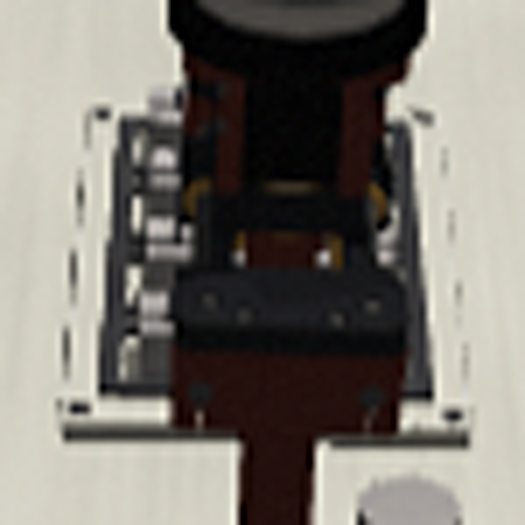

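```bash
python3 - <<'E'
from h import *
t=cv2.imread("pics/raw_top_f.png"); s=cv2.imread("pics/raw_side_f.png")
g=np.clip(t.astype(float)*3,0,255).astype(np.uint8)
cv2.imwrite("pics/rod_t.png",cv2.resize(g[125:165,268:308],None,fx=14,fy=14,interpolation=cv2.INTER_CUBIC))
g=np.clip(s.astype(float)*2,0,255).astype(np.uint8)
cv2.imwrite("pics/rod_s.png",cv2.resize(g[185:268,240:290],None,fx=8,fy=7,interpolation=cv2.INTER_CUBIC))
slots=[[(430,307),(429,336),(430,366),(430,397)],[(497,308),(497,339),(497,370),(498,401)],[(565,308),(565,337),(565,367),(565,397)],[(632,303),(633,332),(633,363),(634,394)]]
for v in slots:
    uv=(np.array(v)+.5)/3-.5+[260,100]; X=plane("top",uv,49); print(X.mean(0).round(1))
E
```

```text
[ 439.6 -166.3   49. ]
[ 435.7 -233.6   49. ]
[ 436.9 -301.7   49. ]
[ 440.1 -370.5   49. ]
```

View pics/rod_t.png

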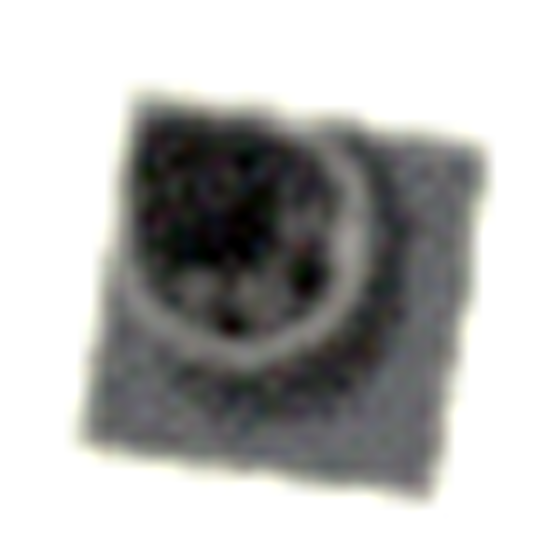

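View pics/rod_s.png

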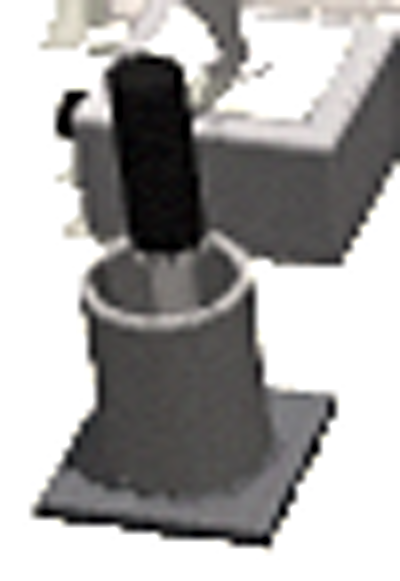

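```bash
python3 - <<'E'
from h import *
T=lambda u:[((u[0]+.5)/14-.5+268,(u[1]+.5)/14-.5+125)]
S=lambda u:[((u[0]+.5)/8-.5+240,(u[1]+.5)/7-.5+185)]
print("rim top",plane("top",T((234,227)),93).round(1),"rim side",plane("side",S((167,281)),93).round(1),"tri",tri(T((234,227)),S((167,281))))
print("handle top: ",plane("top",T((202,164)),187).round(1),plane("side",S((145,66)),187).round(1),"tri",tri(T((202,164)),S((145,66))))
print("handle bottom side",plane("side",S((168,240)),107).round(1))
for x,y in((665,179),):
    p=proj("side",[[x,y,z] for z in(12,93,107,187)]); print(((p-[240,185]+.5)*[8,7]-.5).round(0))
    p=proj("top",[[x,y,z] for z in(12,93,107,187)]); print(((p-[268,125]+.5)*14-.5).round(0))
E
```

```text
rim top [[665.7 181.1  93. ]] rim side [[665.7 181.2  93. ]] tri (array([665.7133515 , 181.13864873,  92.93450952]), np.float64(0.07057773594059721))
handle top:  [[662.7 177.2 187. ]] [[664.4 177.4 187. ]] tri (array([663.59973982, 177.3597642 , 186.85354202]), np.float64(1.6546691198267756))
handle bottom side [[665.2 174.8 107. ]]
[[193. 440.]
 [170. 277.]
 [166. 247.]
 [142.  69.]]
[[283. 289.]
 [244. 230.]
 [237. 219.]
 [193. 153.]]
```

```bash
python3 - <<'E'
from h import *
t=cv2.imread("pics/raw_top_f.png"); s=cv2.imread("pics/raw_side_f.png")
g=np.clip(t.astype(float)*2,0,255).astype(np.uint8)
cv2.imwrite("pics/gd_t.png",cv2.resize(g[102:172,366:416],None,fx=11,fy=8.5,interpolation=cv2.INTER_CUBIC))
cv2.imwrite("pics/gd_s.png",cv2.resize(s[140:195,243:303],None,fx=12,fy=10,interpolation=cv2.INTER_CUBIC))
E
```

```text
(no output)
```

View pics/gd_t.png

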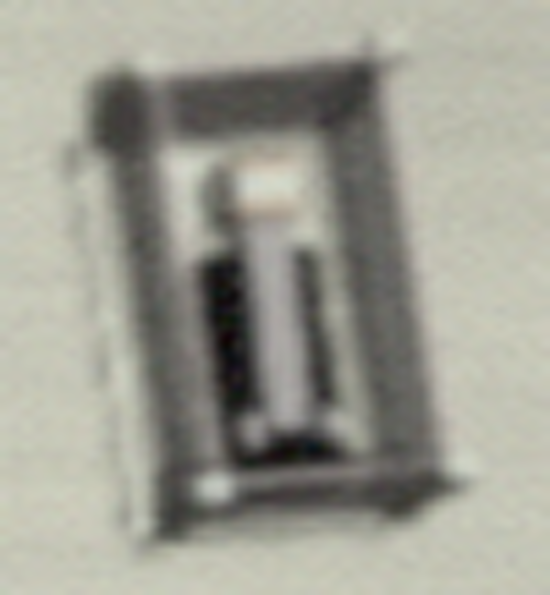

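View pics/gd_s.png

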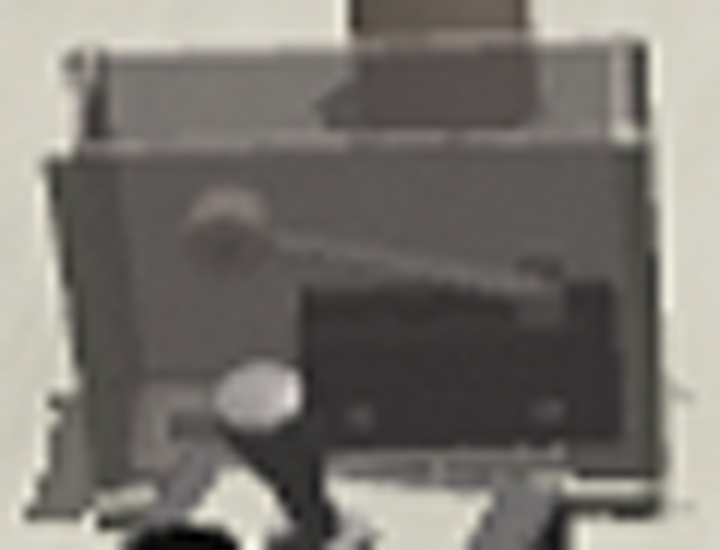

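```bash
python3 - <<'E'
from h import *
T=lambda u:[((u[0]+.5)/11-.5+366,(u[1]+.5)/8.5-.5+102)]
S=lambda u:[((u[0]+.5)/12-.5+243,(u[1]+.5)/10-.5+140)]
print("cams",ray("top",[[0,0]])[0].round(0),ray("side",[[0,0]])[0].round(0))
print("roller top@85",plane("top",T((267,188)),85).round(1),"side@85",plane("side",S((230,228)),85).round(1),tri(T((267,188)),S((230,228))))
# lever line in top view: z~ 85 at roller -> pivot
print("lever",plane("top",T((265,230)),85).round(1),plane("top",T((287,415)),65).round(1))
# near rim corners (side): near wall top corners
for n,u in(("nearL",(60,158)),("nearR",(645,142)),("farL",(80,55)),("farR",(635,45))): print(n,plane("side",S(u),135).round(1))
for n,u in(("TL",(100,85)),("TR",(375,55)),("BL",(150,535)),("BR",(455,485))): print(n,plane("top",T(u),135).round(1), plane("top",T(u),0).round(1))
# predicted guard from hypothesised pose
for c,th in(((672,-123),.09),((674,-126),.1)):
    ex=np.array([np.cos(th),np.sin(th)]);ey=np.array([-ex[1],ex[0]])
    P4=[np.r_[np.array(c)+a*74*ex+b*32*ey,135] for a,b in((1,1),(1,-1),(-1,1),(-1,-1))]
    print(((proj("top",P4)-[366,102]+.5)*[11,8.5]).round(0).tolist()); print(((proj("side",P4)-[243,140]+.5)*[12,10]).round(0).tolist())
E
```

```text
cams [ 442.   35. 1456.] [465. 987. 780.]
roller top@85 [[ 713.  -128.6   85. ]] side@85 [[ 715.7 -132.    85. ]] (array([ 713.7195917 , -128.27684545,   87.2087975 ]), np.float64(2.2606700898825087))
lever [[ 698.3 -127.8   85. ]] [[ 636.7 -134.6   65. ]]
nearL [[747.2 -89.7 135. ]]
nearR [[ 600.9 -105.3  135. ]]
farL [[ 754.2 -152.6  135. ]]
farR [[ 609.5 -165.   135. ]]
TL [[738.5 -80.4 135. ]] [[768.8 -92.2   0. ]]
TR [[ 747.9 -151.7  135. ]] [[ 779.1 -170.8    0. ]]
BL [[587.4 -90.2 135. ]] [[ 602.2 -103.     0. ]]
BR [[ 603.1 -168.6  135. ]] [[ 619.5 -189.4    0. ]]
[[116.0, 73.0], [362.0, 54.0], [180.0, 511.0], [428.0, 491.0]]
[[74.0, 168.0], [99.0, 63.0], [664.0, 156.0], [666.0, 51.0]]
[[125.0, 68.0], [370.0, 47.0], [194.0, 506.0], [442.0, 484.0]]
[[69.0, 164.0], [92.0, 59.0], [659.0, 149.0], [658.0, 46.0]]
```

```bash
python3 - <<'E'
from h import *
goto([664.2,177.3,220],np.pi/2)
E
```

```text
t 28.65 ee [443.2 214.3 213. ] F [ 0.2 -0.3 -0.5] w 52.7 q [ 0.426  0.24   1.928 -0.     0.971 -1.142]
x [-1.     0.003 -0.003] y [0.003 1.    0.001] z [ 0.003  0.001 -1.   ]
shift [-0.2211 -0.0364 -0.0065]
turn wz (z down => -e) -0.0026 q6 now -1.142
tilt to vertical, tool axes [ 0.0011  0.0026 -0.    ]
```

>>> carry_out --rows '[[[-0.02,-0.005,-0.007],[0,0,-0.003],0.4],[[-0.035,-0.006,0],[0,0,0],0.4],[[-0.035,-0.006,0],[0,0,0],0.4],[[-0.035,-0.006,0],[0,0,0],0.4],[[-0.035,-0.006,0],[0,0,0],0.4],[[-0.035,-0.006,0],[0,0,0],0.4],[[-0.02,-0.002,0],[0,0,0],0.4],[[-0.006,0,0],[0,0,0],0.4],[[0,0,0],[0,0,0],0.4],[[0,0,0],[0,0,0],0.4],[[0,0,0],[0,0,0],0.4]]'

```text
t: 29.57
ee_pos: [661.8, 176.5, 218.0]
orientation: [-0.0, -3.139, 0.001]
ft_force: [-0.6, 0.5, 0.5]
width: 52.7
```

```bash
python3 - <<'E'
from h import *
goto([664.2,177.3,131],np.pi/2)
shot("side","r1",(220,120,120,140),4)
E
```

```text
t 29.57 ee [661.8 176.5 218. ] F [-0.6  0.5  0.5] w 52.7 q [ 0.243  0.517  1.488  0.     1.139 -1.327]
x [-1.     0.     0.002] y [ 0.  1. -0.] z [-0.002 -0.    -1.   ]
shift [-0.0026  0.0008  0.087 ]
turn wz (z down => -e) -0.0002 q6 now -1.327
tilt to vertical, tool axes [-0.0004 -0.0024  0.    ]
```

View pics/side_r1.png

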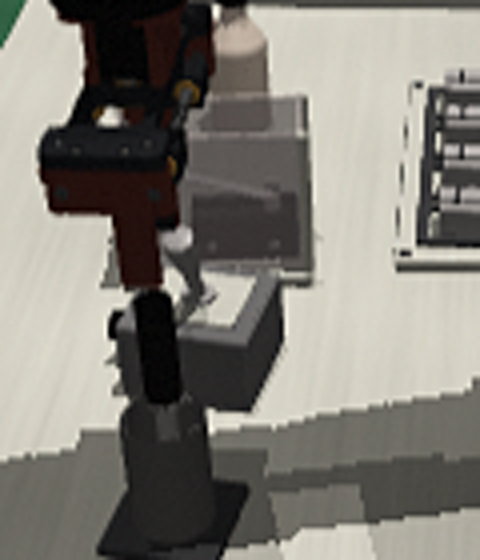

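>>> carry_out --rows '[[[-0.002,0.001,0.01],[0,0,0],0.4],[[0,0,0.025],[0,0,0],0.4],[[0,0,0.025],[0,0,0],0.4],[[0,0,0.02],[0,0,0],0.4],[[0,0,0.007],[0,0,0],0.4],[[0,0,0],[0,0,0],0.4],[[0,0,0],[0,0,0],0.4]]'

```text
t: 30.2
ee_pos: [665.5, 177.9, 132.3]
orientation: [0.0, 3.142, -0.0]
ft_force: [0.0, 1.1, 0.5]
width: 52.6
```

```bash
python3 - <<'E'
from h import *
goto([664.2,177.3,131],np.pi/2)
shot("side","r2",(220,120,120,140),4)
E
```

```text
t 30.20 ee [665.5 177.9 132.3] F [0.  1.1 0.5] w 52.6 q [ 0.244  0.616  1.534 -0.     0.992 -1.327]
x [-1.  0. -0.] y [ 0.  1. -0.] z [ 0. -0. -1.]
shift [ 0.0013 -0.0006  0.0013]
turn wz (z down => -e) -0.0 q6 now -1.327
tilt to vertical, tool axes [-0.  0.  0.]
```

View pics/side_r2.png

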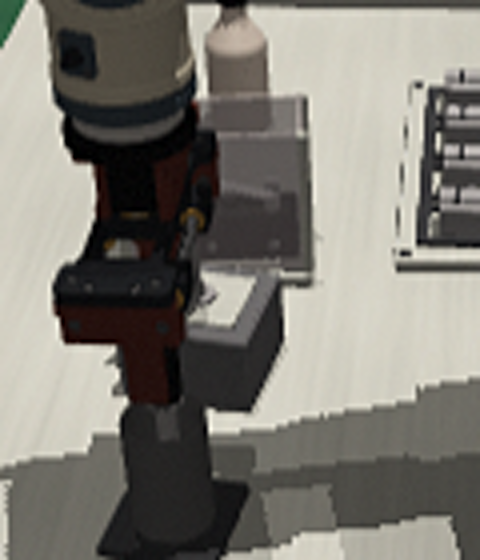

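>>> carry_out --rows '[[[0,0,0],[0,0,0],0.7],[[0,0,0],[0,0,0],1],[[0,0,0],[0,0,0],1],[[0,0,0],[0,0,0],1],[[0,0,0],[0,0,0],1],[[0,0,0],[0,0,0],1],[[0,0,0],[0,0,0],1]]'

```text
t: 30.83
ee_pos: [665.8, 177.6, 132.5]
orientation: [0.001, 3.141, 0.0]
ft_force: [-0.8, 0.2, 3.6]
width: 23.8
```

```bash
python3 - <<'E'
from h import *
obs()
E
```

```text
t 30.83 ee [665.8 177.6 132.5] F [-0.8  0.2  3.6] w 23.8 q [ 0.243  0.616  1.534 -0.     0.992 -1.327]
x [-1.     0.    -0.001] y [0. 1. 0.] z [ 0.001  0.    -1.   ]
```

>>> carry_out --rows '[[[0,0,-0.015],[0,0,0],1],[[0,0,-0.03],[0,0,0],1],[[0,0,-0.03],[0,0,0],1],[[0,0,-0.03],[0,0,0],1],[[0,0,-0.03],[0,0,0],1],[[0,0,-0.025],[0,0,0],1],[[0,0,0],[0,0,0],1],[[0,0,0],[0,0,0],1]]'

```text
t: 31.5
ee_pos: [666.0, 177.7, 292.8]
orientation: [0.001, 3.139, 0.001]
ft_force: [-0.3, -0.5, -1.9]
width: 23.2
```

```bash
python3 - <<'E'
from h import *
goto([712.5,-126.5,292],np.pi/2)
shot("side","r3",(200,60,150,190),3)
E
```

```text
t 31.50 ee [666.  177.7 292.8] F [-0.3 -0.5 -1.9] w 23.2 q [ 0.244  0.455  1.412  0.     1.272 -1.327]
x [-1.     0.    -0.002] y [0.    1.    0.001] z [ 0.002  0.001 -1.   ]
shift [-0.0466 -0.3042  0.0008]
turn wz (z down => -e) -0.0004 q6 now -1.327
tilt to vertical, tool axes [0.0006 0.0021 0.    ]
```

View pics/side_r3.png

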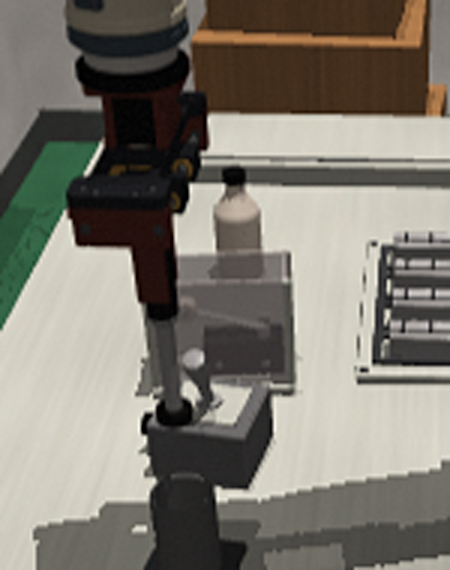

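>>> carry_out --rows '[[[-0.003,-0.02,0],[0,0,0],1],[[-0.005,-0.032,0],[0,0,0],1],[[-0.005,-0.032,0],[0,0,0],1],[[-0.005,-0.032,0],[0,0,0],1],[[-0.005,-0.032,0],[0,0,0],1],[[-0.005,-0.032,0],[0,0,0],1],[[-0.005,-0.032,0],[0,0,0],1],[[-0.005,-0.032,0],[0,0,0],1],[[-0.005,-0.032,0],[0,0,0],1],[[-0.003,-0.02,0],[0,0,0],1],[[-0.001,-0.008,0],[0,0,0],1],[[0,0,0],[0,0,0],1]]'

```text
t: 32.55
ee_pos: [711.4, -128.0, 289.1]
orientation: [-0.005, -3.138, -0.001]
ft_force: [-0.4, -0.0, -0.8]
width: 23.5
```

```bash
python3 - <<'E'
from h import *
import json
shot("side","r4",(220,60,100,130),5)
im=shot("top","r4"); g=np.clip(im.astype(float)*2,0,255).astype(np.uint8); cv2.imwrite("pics/top_r4.png",cv2.resize(g[90:180,350:430],None,fx=6,fy=6,interpolation=cv2.INTER_CUBIC))
goto([712.5,-126.5,292],np.pi/2)
o=readout.get_obs()['ee_pos']
p=proj("side",[o,o-[0,0,108],o-[0,0,120]]); print(((p-[220,60]+.5)*5).round(0))
E
```

```text
t 32.65 ee [ 711.8 -125.4  290.3] F [-0.3  0.5 -1.1] w 23.9 q [-1.910e-01  5.130e-01  1.326e+00  1.000e-03  1.306e+00 -1.762e+00]
x [-1.     0.     0.003] y [0.    1.    0.001] z [-0.003  0.001 -1.   ]
shift [-0.0007 -0.0011 -0.0017]
turn wz (z down => -e) -0.0005 q6 now -1.762
tilt to vertical, tool axes [ 0.0012 -0.0026  0.    ]
[[184. 215.]
 [201. 383.]
 [203. 400.]]
```

View pics/side_r4.png

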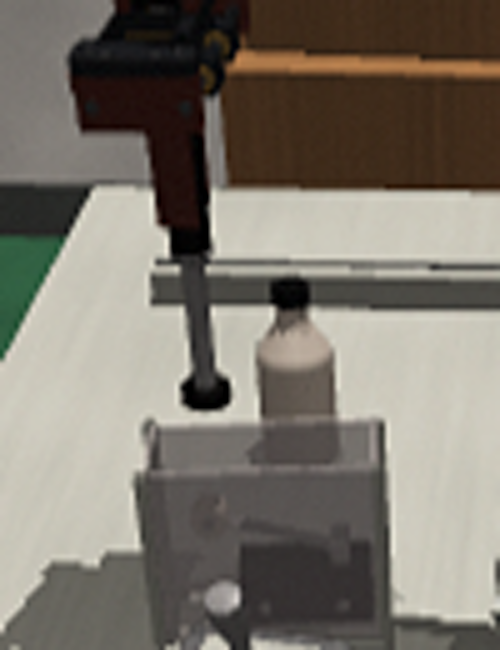

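View pics/top_r4.png

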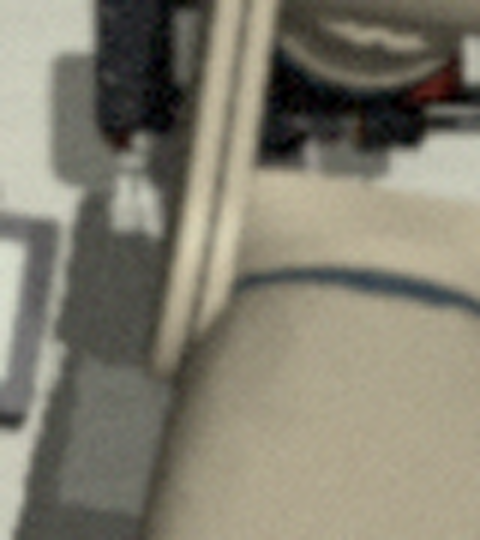

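>>> carry_out --rows '[[[-0.0015,-0.001,0.02],[0,0,0],1],[[0,0,0.025],[0,0,0],1],[[0,0,0.015],[0,0,0],1],[[0,0,0.006],[0,0,0],1],[[0,0,0],[0,0,0],1],[[0,0,0],[0,0,0],1]]'

```text
t: 33.15
ee_pos: [714.2, -126.2, 226.4]
orientation: [-0.001, 3.141, 0.0]
ft_force: [-0.3, 0.1, -1.7]
width: 24.0
```

```bash
python3 - <<'E'
from h import *
shot("side","r5",(230,100,80,100),6)
goto([713,-126.5,217],np.pi/2)
E
```

```text
t 33.20 ee [ 714.7 -126.6  227.2] F [ 0.7  0.4 -1.1] w 23.7 q [-0.192  0.568  1.38   0.     1.193 -1.763]
x [-1.    -0.001 -0.002] y [-0.001  1.    -0.   ] z [ 0.002 -0.    -1.   ]
shift [0.0017 0.0001 0.0102]
turn wz (z down => -e) 0.0006 q6 now -1.763
tilt to vertical, tool axes [-0.0002  0.0016  0.    ]
```

View pics/side_r5.png

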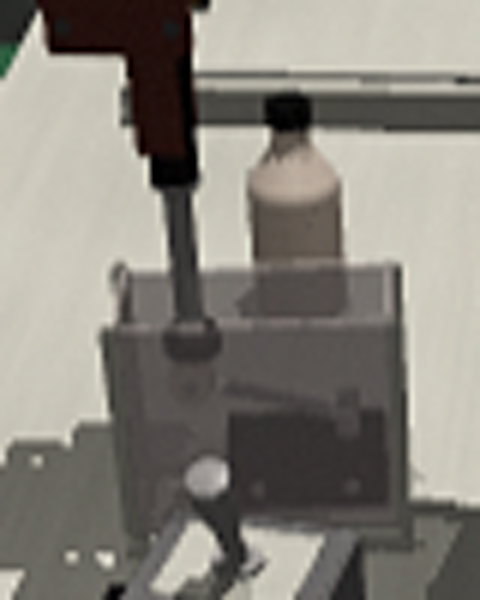

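The foot is inside the guard, right above the roller. Foot is at (192,345) and roller at (190,380) in the crop.

>>> carry_out --rows '[[[0.0015,0,0.005],[0,0,0],1],[[0,0,0.004],[0,0,0],1],[[0,0,0.003],[0,0,0],1],[[0,0,0],[0,0,0],1],[[0,0,0],[0,0,0],1],[[0,0,0],[0,0,0],1]]'

```text
t: 33.7
ee_pos: [713.3, -127.4, 214.9]
orientation: [0.001, 3.139, -0.0]
ft_force: [1.9, 0.9, 2.5]
width: 23.5
```

```bash
python3 - <<'E'
from h import *
goto([713,-126.5,205],np.pi/2)
E
```

```text
t 33.70 ee [ 713.3 -127.4  214.9] F [1.9 0.9 2.5] w 23.5 q [-0.193  0.577  1.393  0.     1.17  -1.764]
x [-1.     0.    -0.002] y [ 0.  1. -0.] z [ 0.002 -0.    -1.   ]
shift [0.0003 0.0009 0.0099]
turn wz (z down => -e) -0.0005 q6 now -1.764
tilt to vertical, tool axes [-0.0001  0.0022  0.    ]
```

>>> carry_out --rows '[[[0,0,0.003],[0,0,0],1],[[0,0,0.003],[0,0,0],1],[[0,0,0],[0,0,0],1],[[0,0,0],[0,0,0],1],[[0,0,0],[0,0,0],1]]'

```text
t: 34.12
ee_pos: [712.9, -127.6, 208.3]
orientation: [0.001, 3.141, -0.0]
ft_force: [3.5, 0.1, 4.3]
width: 24.0
```

```bash
python3 - <<'E'
from h import *
goto([713,-126.5,205],np.pi/2)
shot("side","r6",(230,100,80,100),6)
print(readout.get_obs()['ft_force'])
E
```

```text
t 34.12 ee [ 712.9 -127.6  208.3] F [3.5 0.1 4.3] w 24.0 q [-0.193  0.583  1.398 -0.     1.159 -1.764]
x [-1.     0.    -0.001] y [ 0.  1. -0.] z [ 0.001 -0.    -1.   ]
shift [-0.0001  0.0011  0.0033]
turn wz (z down => -e) -0.0004 q6 now -1.764
tilt to vertical, tool axes [-0.0003  0.0009  0.    ]
[ 3.31640383 -0.19441     2.62945009]
```

View pics/side_r6.png

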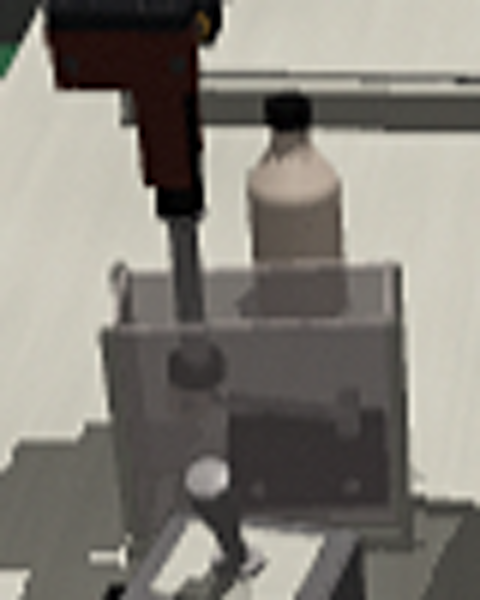

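>>> carry_out --rows '[[[0,0,0.002],[0,0,0],1],[[0,0,0.002],[0,0,0],1],[[0,0,0.001],[0,0,0],1],[[0,0,0],[0,0,0],1],[[0,0,0],[0,0,0],1],[[0,0,0],[0,0,0],1],[[0,0,0],[0,0,0],1],[[0,0,0],[0,0,0],1]]'

```text
t: 34.83
ee_pos: [712.5, -127.4, 203.1]
orientation: [0.001, 3.141, -0.0]
ft_force: [3.2, 0.3, 4.5]
width: 23.7
```

```bash
python3 - <<'E'
from h import *
obs()
shot("side","r7",(230,100,80,100),6)
for i in range(4):
    imaging.get_image("top"); o=readout.get_obs(); print(o['ft_force'].round(1),o['ee_pos'].round(1))
E
```

```text
t 34.83 ee [ 712.5 -127.4  203.1] F [3.2 0.3 4.5] w 23.7 q [-0.193  0.588  1.402  0.     1.151 -1.764]
x [-1.  0. -0.] y [ 0.  1. -0.] z [ 0. -0. -1.]
[3.9 0.2 4.3] [ 712.5 -127.4  203.1]
[3.2 0.9 3.6] [ 712.5 -127.4  203.1]
[4.5 0.5 4.5] [ 712.5 -127.4  203.1]
[3.3 0.4 5.1] [ 712.5 -127.4  203. ]
```

View pics/side_r7.png

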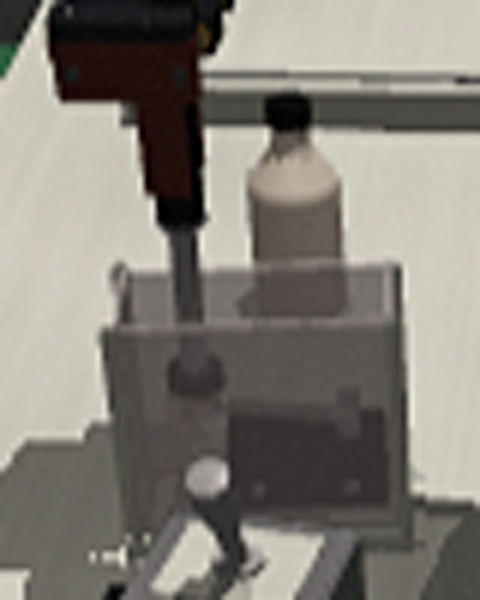

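The lever is down about 14 mm by the arm's height and about 15–16 mm by force, past the click and short of overtravel. It has been held for well over 0.3 s, so I'll let it up.

>>> carry_out --rows '[[[0,0,-0.005],[0,0,0],1],[[0,0,-0.01],[0,0,0],1],[[0,0,-0.015],[0,0,0],1],[[0,0,-0.025],[0,0,0],1],[[0,0,-0.025],[0,0,0],1],[[0,0,-0.02],[0,0,0],1],[[0,0,0],[0,0,0],1],[[0,0,0],[0,0,0],1]]'

```text
t: 35.75
ee_pos: [711.5, -127.4, 302.9]
orientation: [-0.001, -3.14, 0.0]
ft_force: [0.8, 0.2, -2.8]
width: 23.7
```

```bash
python3 - <<'E'
from h import *
shot("side","r8",(220,60,100,130),5)
goto([667,178.5,300],np.pi/2)
o=readout.get_obs()['ee_pos']
p=proj("side",[o,o-[0,0,108],o-[0,0,120]]); print(((p-[220,60]+.5)*5).round(0))
E
```

```text
t 35.80 ee [ 711.  -127.3  301.3] F [ 0.   1.2 -2.2] w 23.6 q [-0.194  0.505  1.314 -0.     1.326 -1.764]
x [-1.     0.     0.004] y [0. 1. 0.] z [-0.004  0.    -1.   ]
shift [0.0441 0.3058 0.0016]
turn wz (z down => -e) -0.0005 q6 now -1.764
tilt to vertical, tool axes [ 0.0005 -0.0038 -0.    ]
[[184. 195.]
 [201. 365.]
 [203. 383.]]
```

View pics/side_r8.png

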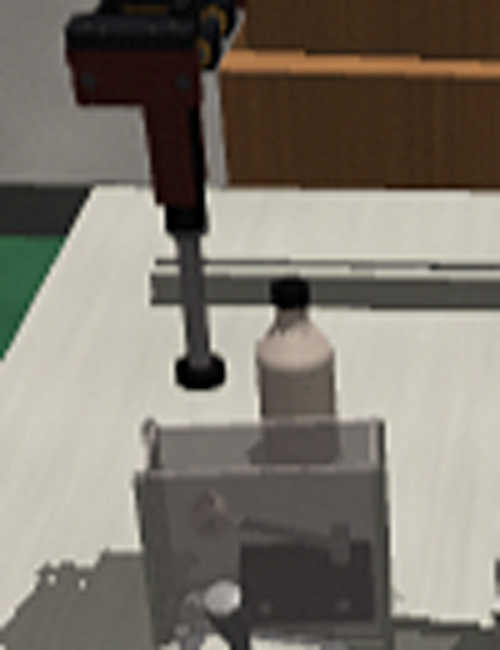

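>>> carry_out --rows '[[[0.003,0.02,0],[0,0,0],1],[[0.005,0.032,0],[0,0,0],1],[[0.005,0.032,0],[0,0,0],1],[[0.005,0.032,0],[0,0,0],1],[[0.005,0.032,0],[0,0,0],1],[[0.005,0.032,0],[0,0,0],1],[[0.005,0.032,0],[0,0,0],1],[[0.005,0.032,0],[0,0,0],1],[[0.005,0.032,0],[0,0,0],1],[[0.002,0.02,0],[0,0,0],1],[[0.001,0.01,0],[0,0,0],1],[[0,0,0],[0,0,0],1]]'

```text
t: 36.8
ee_pos: [665.1, 180.3, 300.7]
orientation: [0.003, -3.138, 0.001]
ft_force: [-0.5, -0.4, -0.9]
width: 23.8
```

```bash
python3 - <<'E'
from h import *
goto([665,179.5,220],np.pi/2)
E
```

```text
t 36.80 ee [665.1 180.3 300.7] F [-0.5 -0.4 -0.9] w 23.8 q [ 0.247  0.452  1.4    0.     1.294 -1.326]
x [-1.    -0.002  0.004] y [-0.002  1.    -0.001] z [-0.004 -0.001 -1.   ]
shift [-0.0002 -0.0007  0.0807]
turn wz (z down => -e) 0.0022 q6 now -1.326
tilt to vertical, tool axes [-0.0008 -0.004  -0.    ]
```

>>> carry_out --rows '[[[0,0,0.025],[0,0,0],1],[[0,0,0.025],[0,0,0],1],[[0,0,0.02],[0,0,0],1],[[0,0,0],[0,0,0],1],[[0,0,0],[0,0,0],1],[[0,0,0],[0,0,0],1]]'

```text
t: 37.3
ee_pos: [667.3, 177.6, 233.8]
orientation: [0.002, 3.141, -0.0]
ft_force: [0.4, 0.1, -1.8]
width: 23.9
```

```bash
python3 - <<'E'
from h import *
shot("side","r9",(230,150,70,120),5)
goto([665,179.5,135],np.pi/2)
E
```

```text
t 37.35 ee [667.6 178.  234.5] F [-0.1  0.2 -1.1] w 23.9 q [ 0.243  0.508  1.463 -0.     1.169 -1.326]
x [-1.     0.001 -0.002] y [0.001 1.    0.   ] z [ 0.002  0.    -1.   ]
shift [0.0028 0.0015 0.0995]
turn wz (z down => -e) -0.0012 q6 now -1.326
tilt to vertical, tool axes [0.0003 0.002  0.    ]
```

View pics/side_r9.png

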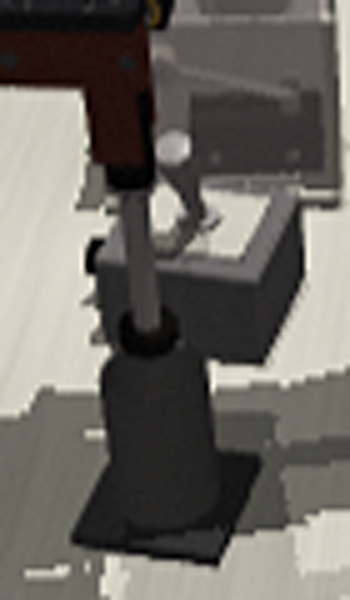

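>>> carry_out --rows '[[[0.0025,0.001,0.005],[0,0,0],1],[[0,0,0.015],[0,0,0],1],[[0,0,0.02],[0,0,0],1],[[0,0,0.02],[0,0,0],1],[[0,0,0.02],[0,0,0],1],[[0,0,0.012],[0,0,0],1],[[0,0,0],[0,0,0],1],[[0,0,0],[0,0,0],1],[[0,0,0],[0,0,0],1]]'

```text
t: 38.1
ee_pos: [665.0, 179.9, 142.5]
orientation: [0.001, 3.139, 0.001]
ft_force: [-0.8, 1.1, -1.6]
width: 23.3
```

```bash
python3 - <<'E'
from h import *
goto([665,179.5,132.5],np.pi/2)
shot("side","r10",(230,150,70,120),5)
E
```

```text
t 38.10 ee [665.  179.9 142.5] F [-0.8  1.1 -1.6] w 23.3 q [ 0.247  0.603  1.53   0.     1.006 -1.324]
x [-1.     0.    -0.002] y [0.    1.    0.001] z [ 0.002  0.001 -1.   ]
shift [ 0.0001 -0.0004  0.01  ]
turn wz (z down => -e) -0.0003 q6 now -1.324
tilt to vertical, tool axes [0.0005 0.0021 0.    ]
```

View pics/side_r10.png

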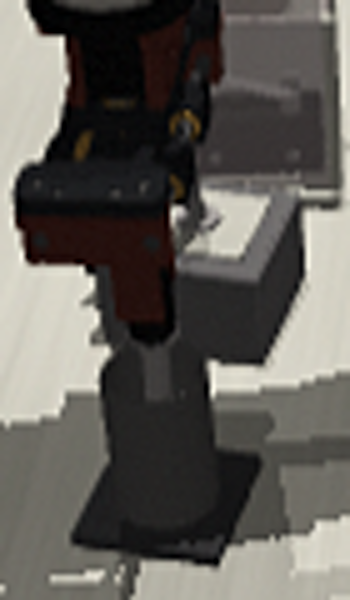

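In the cup, no contact yet. Lowering the last 10 mm slowly.

>>> carry_out --rows '[[[0,0,0.004],[0,0,0],1],[[0,0,0.003],[0,0,0],1],[[0,0,0.002],[0,0,0],1],[[0,0,0.001],[0,0,0],1],[[0,0,0],[0,0,0],1],[[0,0,0],[0,0,0],1]]'

```text
t: 38.65
ee_pos: [664.6, 179.7, 132.4]
orientation: [0.001, 3.14, 0.0]
ft_force: [-1.7, -0.5, 5.6]
width: 23.4
```

```bash
python3 - <<'E'
from h import *
obs()
E
```

```text
t 38.65 ee [664.6 179.7 132.4] F [-1.7 -0.5  5.6] w 23.4 q [ 0.247  0.615  1.536 -0.     0.99  -1.324]
x [-1.     0.    -0.001] y [0. 1. 0.] z [ 0.001  0.    -1.   ]
```

>>> carry_out --rows '[[[0,0,0],[0,0,0],0.6],[[0,0,0],[0,0,0],0.4],[[0,0,0],[0,0,0],0.4],[[0,0,0],[0,0,0],0.4],[[0,0,0],[0,0,0],0.4],[[0,0,-0.02],[0,0,0],0.4],[[0,0,-0.03],[0,0,0],0.4],[[0,0,-0.03],[0,0,0],0.4],[[0,0,-0.03],[0,0,0],0.4],[[0.035,0,0],[0,0,0],0.6],[[0.037,0,0],[0,0,0],1],[[0.037,0,0],[0,0,0],1]]'

```text
t: 39.65
ee_pos: [554.2, 179.5, 241.3]
orientation: [0.001, 3.141, 0.001]
ft_force: [-0.0, -0.6, -0.1]
width: 36.2
```

>>> carry_out --rows '[[[0.037,0,0],[0,0,0],1],[[0.037,0,0],[0,0,0],1],[[0.02,0,0],[0,0,0],1],[[0,0,0],[0,0,0],1]]'

```text
t: 39.98
ee_pos: [456.9, 179.3, 240.8]
orientation: [0.001, -3.139, 0.001]
ft_force: [1.1, 0.3, -0.5]
width: 9.4
```

```bash
python3 - <<'E'
from h import *
obs()
s=shot("side","e1",(225,120,160,150),4)
t=shot("top","e1"); g=np.clip(t.astype(float)*1.8,0,255).astype(np.uint8)
cv2.imwrite("pics/top_e1.png",cv2.resize(g[100:260,260:500],None,fx=3,fy=3,interpolation=cv2.INTER_CUBIC))
E
```

```text
t 39.98 ee [456.9 179.3 240.8] F [ 1.1  0.3 -0.5] w 9.4 q [ 0.349  0.203  1.902  0.     1.04  -1.222]
x [-1.    -0.001  0.003] y [-0.001  1.    -0.001] z [-0.003 -0.001 -1.   ]
```

View pics/side_e1.png

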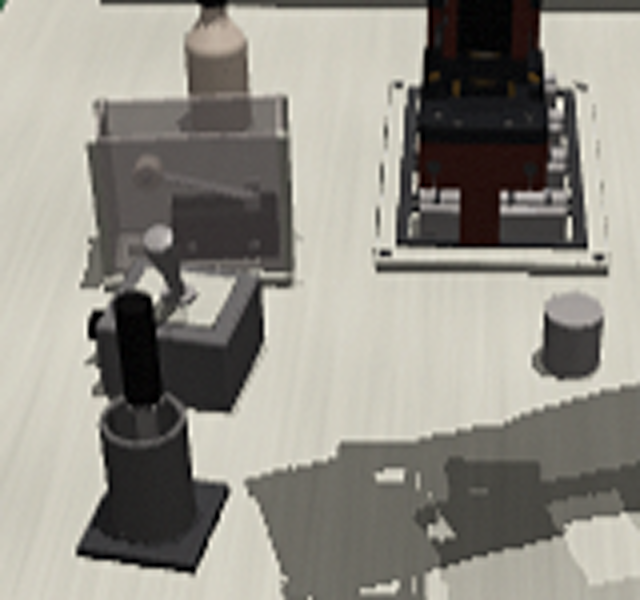

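View pics/top_e1.png

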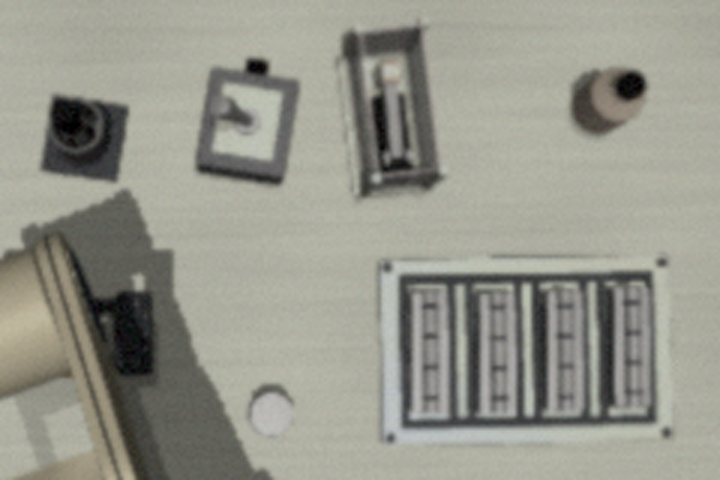

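```bash
python3 - <<'E'
from h import *
t=cv2.imread("pics/raw_top_e1.png")
g=np.clip(t.astype(float)*2,0,255).astype(np.uint8)
cv2.imwrite("pics/pz.png",cv2.resize(g[183:250,383:487],None,fx=7.5,fy=7.5,interpolation=cv2.INTER_CUBIC))
# expected columns at row of pallet centre: rib edges and rail edges if flat & centred
for i,y in enumerate((-373.1,-305.1,-237.1,-169.1)):
    q=proj("top",[[440,y+21,17],[440,y-21,17],[440,y+18,42],[440,y-18,42],[440,y,50]])
    print(i,((q[:,0]-383+.5)*7.5-.5).round(0))
E
```

```text
0 [594. 695. 618. 706. 668.]
1 [429. 531. 451. 539. 500.]
2 [263. 366. 282. 371. 330.]
3 [ 97. 200. 112. 202. 160.]
```

View pics/pz.png

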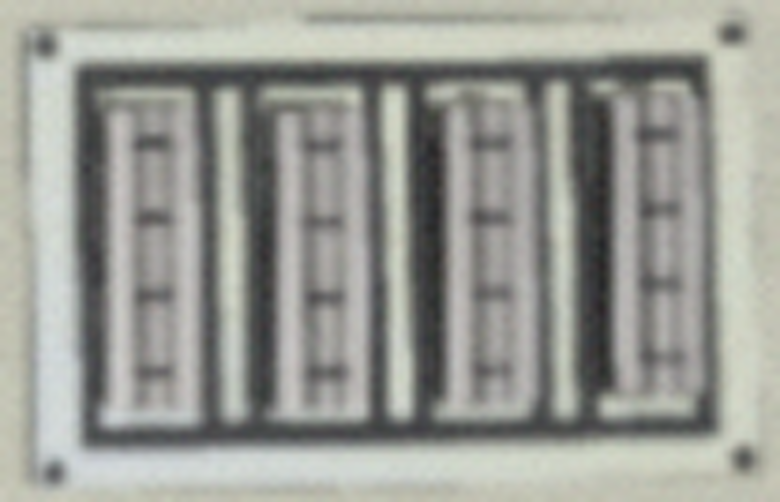

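Checks so far: the rod stands in its cup, the lever is up and the bat is at load. All four rails are level, with release heights 12–13 mm above their grasp heights, so they sit on the pocket floor and not on a rib. What's left is the flip back to run.

```bash
python3 - <<'E'
from h import *
goto([677,66,240],np.arctan2(.985,.17))
E
```

```text
t 40.08 ee [461.4 180.  241.6] F [ 0.2 -0.1  0.2] w 2.0 q [ 0.348  0.207  1.895 -0.     1.038 -1.223]
x [-1.    -0.    -0.001] y [-0.  1.  0.] z [ 0.001  0.    -1.   ]
shift [-0.2156 -0.114   0.0018]
turn wz (z down => -e) 0.1713 q6 now -1.223
tilt to vertical, tool axes [0.0004 0.0015 0.    ]
```

>>> carry_out --rows '[[[-0.01,-0.02,0],[0,0,0],1],[[-0.02,-0.03,0],[0,0,0],1],[[-0.03,-0.02,0],[0,0,0],1],[[-0.03,-0.02,0],[0,0,0],1],[[-0.035,-0.015,0],[0,0,0],1],[[-0.035,-0.009,0],[0,0,0],1],[[-0.035,0,0],[0,0,0],1],[[-0.02,0,0],[0,0,0],1],[[0,0,0],[0,0,0.086],1],[[0,0,0],[0,0,0.085],1],[[0,0,0],[0,0,0],1],[[0,0,0],[0,0,0],1]]'

```text
t: 41.08
ee_pos: [677.1, 65.1, 240.4]
orientation: [-0.266, -3.13, 0.0]
ft_force: [-1.2, -0.1, 0.8]
width: 0.0
```

```bash
python3 - <<'E'
from h import *
goto([677,66,119],np.arctan2(.985,.17))
E
```

```text
t 41.08 ee [677.1  65.1 240.4] F [-1.2 -0.1  0.8] w 0.0 q [ 0.078  0.487  1.483 -0.     1.171 -1.323]
x [-0.986  0.169  0.   ] y [ 0.169  0.986 -0.   ] z [-0. -0. -1.]
shift [0.0002 0.0009 0.1214]
turn wz (z down => -e) 0.0015 q6 now -1.323
tilt to vertical, tool axes [-0.0001 -0.     -0.    ]
```

>>> carry_out --rows '[[[0,0.001,0.02],[0,0,0],1],[[0,0,0.03],[0,0,0],1],[[0,0,0.03],[0,0,0],1],[[0,0,0.025],[0,0,0],1],[[0,0,0.015],[0,0,0],1],[[0,0,0],[0,0,0],1],[[0,0,0],[0,0,0],1]]'

```text
t: 41.67
ee_pos: [676.1, 66.5, 120.4]
orientation: [-0.266, -3.129, 0.0]
ft_force: [-0.2, -1.4, -0.2]
width: 0.8
```

```bash
python3 - <<'E'
from h import *
shot("side","z1",(225,120,100,150),4)
goto([668.9,18,119],np.arctan2(.985,.17))
E
```

```text
t 41.72 ee [677.   66.6 121.7] F [ 0.1 -0.1 -0.3] w 0.4 q [ 0.081  0.617  1.561 -0.     0.963 -1.32 ]
x [-0.986  0.169 -0.001] y [0.169 0.986 0.   ] z [ 0.001  0.    -1.   ]
shift [-0.0002 -0.0492  0.0027]
turn wz (z down => -e) 0.0007 q6 now -1.32
tilt to vertical, tool axes [ 0.0002  0.0011 -0.    ]
```

View pics/side_z1.png

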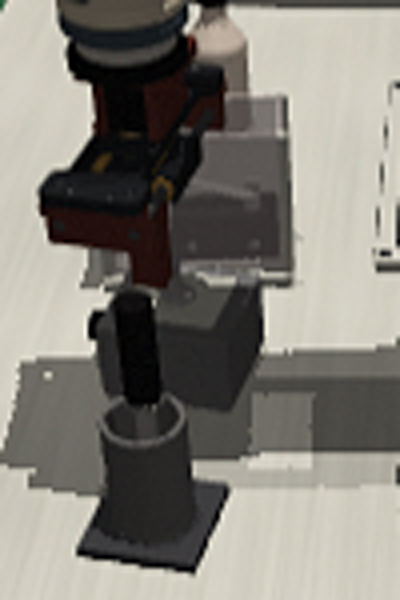

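>>> carry_out --rows '[[[0,-0.008,0.002],[0,0,0],1],[[0,-0.008,0],[0,0,0],1],[[0,-0.008,0],[0,0,0],1],[[0,-0.008,0],[0,0,0],1],[[0,-0.008,0],[0,0,0],1],[[0,-0.008,0],[0,0,0],1],[[0,-0.002,0],[0,0,0],1],[[0,0,0],[0,0,0],1],[[0,0,0],[0,0,0],1]]'

```text
t: 42.47
ee_pos: [667.7, 17.1, 119.0]
orientation: [-0.27, -3.13, -0.0]
ft_force: [-0.3, 0.1, 0.4]
width: 0.4
```

>>> carry_out --rows '[[[0,0.02,0],[0,0,0],1],[[0,0,-0.03],[0,0,0],1],[[0,0,-0.035],[0,0,0],1],[[0,0,-0.035],[0,0,0],1],[[0,0,-0.02],[0,0,0],1],[[0.035,0,0],[0,0,0],1],[[0.035,0,0],[0,0,0],1],[[0.035,0,0],[0,0,0],1],[[0.035,0,0],[0,0,0],1],[[0.035,0,0],[0,0,0],1],[[0.02,0,0],[0,0,0],1],[[0,0,0],[0,0,0],1]]'

```text
t: 43.47
ee_pos: [474.9, 71.0, 238.8]
orientation: [-0.266, -3.128, 0.0]
ft_force: [1.0, -0.3, -0.4]
width: 0.4
```

```bash
python3 - <<'E'
from h import *
obs()
s=shot("side","z2",(200,110,200,190),4)
t=shot("top","z2"); g=np.clip(t.astype(float)*1.8,0,255).astype(np.uint8)
cv2.imwrite("pics/top_z2.png",cv2.resize(g[90:290,180:500],None,fx=2.4,fy=2.4,interpolation=cv2.INTER_CUBIC))
E
```

```text
t 43.47 ee [474.9  71.  238.8] F [ 1.  -0.3 -0.4] w 0.4 q [ 0.123  0.189  1.925  0.     1.03  -1.278]
x [-0.986  0.169  0.003] y [ 0.169  0.986 -0.   ] z [-0.003 -0.    -1.   ]
```

View pics/side_z2.png

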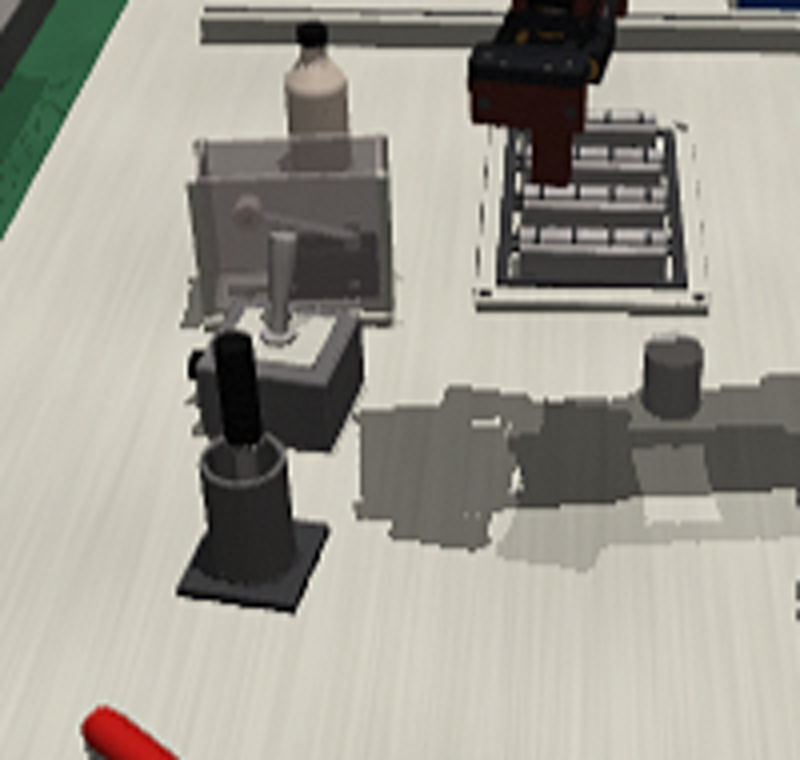

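View pics/top_z2.png

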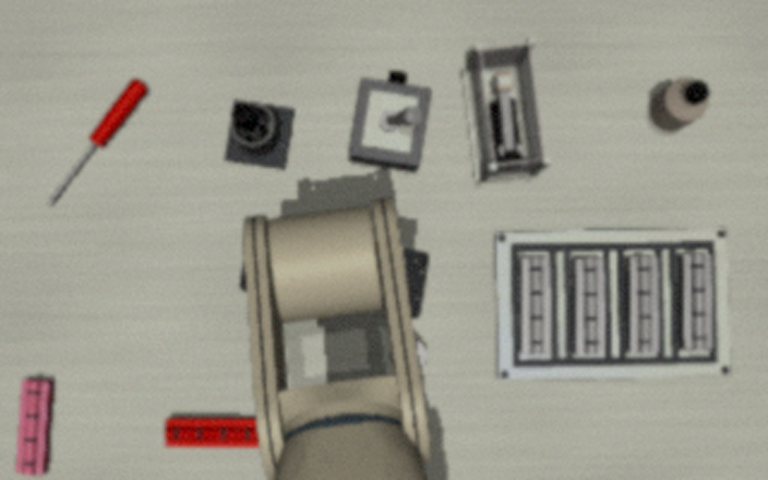

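```bash
python3 -c "
from workcell import close_job
print(close_job())"
```

```text
the job is handed in; nothing more can be done
None
```

I handed the job in at about 43.5 s of the 210 s allowed, with every step carried out in order. No verdict is reported back.

**What I did:**
- I flipped the toggle to load and laid the four grey rails in four separate pockets.
- I pressed the roller with the rod's foot and held it for more than 0.5 s. It went about 14 mm down by arm height, and 15–16 mm judged from the force, past the 9 mm click and short of the 20 mm overtravel.
- I let the lever up, stood the rod back in its cup and flipped the toggle to run.

**Last checks:**
- **End state:** the final pictures show all four rails in their pockets, the rod upright in its cup, the lever up and the bat leaning right. The bottle, screwdriver and bush and the red and pink look-alikes show no visible change.
- **Rails:** they were released about 12–13 mm above the height they were gripped at, so they sit on the pocket floor.

**What disagreed:**
- **Roller position:** the text puts the roller at the robot's end of the guard. Both cameras showed it at the far end, so I pressed it there.
- **Sideways offset:** the top camera puts the rails about 2–3 mm towards +y of the pocket centres, close to the ±3 mm play. The arm's own readings put them within 1 mm of the centres I had measured. The limit is 5 mm.
- **Lever angle:** I could only infer it from height and force, not read it directly.
- **Knocked rail:** the sideways knock mentioned in the task was never seen.

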